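Ready the tilting menu board

TASK

Get the tabletop menu board ready for tea time: lay its panel down flat, wipe it along with the foam wiper from the red-striped end to the blue-striped end, the wiper lying across the panel and its foam pressed down gently but steadily so that it gives a few millimetres, and put the wiper back upright in its small bay of the green caddy. Tip the panel up to 60 degrees from flat so that it holds there by itself, and clear every marker from the table into the caddy's large bay, lying down. Leave the dessert plate, cup and bottle where they are.

Things in the scene. Friction and masses are not known exactly. Their poses are not given: they have to be found in the camera images.
- stand: Grey fixed foot of the tabletop menu board, 190 (x) x 280 (y) x 38 mm high; origin centre of its underside on the table. Its x axis points from the panel's free edge to its hinge edge. It cannot move.
- panel (a joint): Tilt of the white menu panel on its stiff friction hinge, rad: 0 lying flat on the foot with its writing face up (end stop), growing as the free edge (the -x edge of the stand, towards the robot) is lifted; 60 degrees = 1.047. Stop at 1.45. It stays where it is left; at the tab it takes about 5 to 8 N to lift and 2 to 4 N to lower.
- panel_hinge (a point): Point on the hinge axis at mid length, 46 mm above the table. The hinge axis is the y axis of the stand, along the panel's far edge.
- panel_mid (a point): Centre of the panel's white writing face. Panel axes: x from free edge to hinge, y along the panel from its blue-striped end (-y) to its red-striped end (+y), z out of the writing face. The panel reaches 87 mm either way in x and 140 mm either way in y and is 12 mm thick; lying flat its face is 52 mm above the table. The end stripes are 14 mm wide.
- panel_tab (a point): Grip point of the orange tab in the middle of the panel's free edge, 212 mm from the hinge axis, in the panel's mid thickness. The tab is 24 mm wide (y), 12 mm thick and sticks out 55 mm from the panel's edge (the point is 37 mm out). Its sides can be pinched from above at any tilt, and it turns between the fingers. Same axes as the panel.
- caddy: Low green fixed tray, 205 (x) x 175 (y) mm, walls 24 mm high and 5 mm thick, floor 5 mm thick; origin centre of its underside. A divider along y makes two bays. It cannot move.
- marker_bay (a point): Centre of the floor of the caddy's bigger bay, for the markers: 115 (x) x 165 (y) mm inside. Caddy axes.
- wiper_bay (a point): Centre of the floor of the caddy's smaller bay, for the wiper: 75 (x) x 165 (y) mm inside. Caddy axes.
- wiper: Blue board wiper, 140 (x) x 50 (y) mm and 70 mm high, 150 g; origin centre of the underside of its grey foam pad. The pad is sprung along z: it begins to give at about 3 N and at 8 mm of squeeze (about 8 N) is fully down. It starts in the wiper bay, its length along the caddy's y. When squeezed, the origin sinks below the face it is pressed on by the amount of squeeze.
- wiper_handle (a point): Middle of the wiper's handle bar, 53 mm above the underside. The bar is 110 mm along x, 26 mm wide (y), from 36 to 70 mm above the underside. Wiper axes.
- mat: Thin red placemat, 260 x 200 x 2 mm, fixed; origin centre of its underside. The markers start on it.
- dessert_plate: White paper plate 160 mm across with a yellow pudding and foil cups, 300 g; bystander. Origin under its centre.
- cup: Clear cup, 72 mm across, 85 mm high; bystander. Origin under its centre.
- tea: Green bottle, 60 mm across, 150 mm high; bystander. Origin under its centre.
- marker1: Chunky square marker, white with a black cap, 120 (x) x 20 x 20 mm, 35 g; x along its length. It may be absent. Origin mid-length in the middle of one long face (the underside at the start).
- marker1_center (a point): Centre of the marker with the black cap. Absent when the marker is.
- marker2: Chunky square marker, white with a yellow cap, 120 (x) x 20 x 20 mm, 35 g; x along its length. It may be absent. Origin mid-length in the middle of one long face (the underside at the start).
- marker2_center (a point): Centre of the marker with the yellow cap. Absent when the marker is.
- marker3: Chunky square marker, white with an orange cap, 120 (x) x 20 x 20 mm, 35 g; x along its length. It may be absent. Origin mid-length in the middle of one long face (the underside at the start).
- marker3_center (a point): Centre of the marker with the orange cap. Absent when the marker is.
- marker4: Chunky square marker, white with a green cap, 120 (x) x 20 x 20 mm, 35 g; x along its length. It may be absent. Origin mid-length in the middle of one long face (the underside at the start).
- marker4_center (a point): Centre of the marker with the green cap. Absent when the marker is.
Things that resemble listed ones, but are neither listed nor needed, are in the scene too. What is shaped like the marker4 but purple is not meant.

How it is judged:
By the outcome, as a careful person would: the job done as asked, in the order asked, and still so for the second after the job is handed in, with the robot touching nothing.
Of marker1, marker2, marker3, marker4 only 2 to 4 are there at a start; the rules pass over those that are not, and their reading is None.
At some moment in a run one of marker1, marker2, marker3, marker4 may be knocked a few centimetres aside while the robot is not near it.
Once in a run the grip may slacken for a moment while it holds something.
It also fails if it takes over 210 s, if anything falls off the work surface, if the arm or the gripper's body presses on something with over 40 N, if the wrist force passes 120 N, or if a joint passes its speed limit or range.

ROBOT

A 6-joint arm with a two-finger parallel gripper is mounted at the origin on the work surface. World frame = base frame: x ahead of the robot, y to its left, z up, the work surface at z = 0. Lengths are in mm, angles in rad, forces in N, time in s.
With the tool pointing down it reaches from about 350 to 975 mm from the base axis. Payload 7.1 kg.
Tool frame: the origin (TCP) lies between the finger pads; the fingertips stand 8 mm ahead of it and the grasp point (between the pads) lies 11 mm behind it; x points along the fingers, y is the direction in which the jaws open and shut, and the axes are right-handed (so a half turn about x gives the same grasp; the last joint's range is limited). The gripper opens to 88 mm and grips with 3 to 60 N. Pads are 20 mm wide; open, the fingers measure 115 mm over their backs; the gripper's body (75 mm by 178 mm) begins 61 mm behind the grasp point.
Start: joints at [1.123, 0.423, 1.63, -0, 1.089, -0.019], TCP at [259.83, 568.413, 230.675] pointing down, gripper open.
Joint ranges: [-3, 3], [-0.9, 2.11], [0.09, 2.58], [-1.31, 4.45], [0.11, 2.69], [-2.54, 2.54]. Speed limits (rad/s): [2.39, 2.39, 3.01, 3.14, 3.14, 3.14].

INTERFACE

Orientations are given as a rotation vector (axis times angle).
In Python, from workcell import ctrl gives the robot as it stands.
- The arm moves only by the tool apply_moves, never from a script. Its argument "increments" is a list of rows, each an object with "gripper": the opening in per cent of the stroke, from 0 (shut) to 100 (fully open); "delta_pos": the shift along the tool's x, y, z in cm, a list of three; "dr": the turn, a rotation vector about the tool's x, y, z in rad, a list of three. In form: [{"gripper": gripper, "delta_pos": [dx, dy, dz], "dr": [ax, ay, az]}, ...]. A call has exactly 5 rows; each row shifts and turns the commanded pose from where the row before left it, along the tool's axes as they then stand; what a row does not reach is not made up. A row lasts 1/12 s, in which the tool goes at most 41.7 mm and 7.16 degrees, less where a joint would pass 70% of its speed; a pose out of reach is approached as far as the arm can. A call with a gripper value outside its range is refused whole. The fingers move at their own pace and stop on an object; the grip force is fixed at half the most. Time passes only in rows, so rows that do not move let the fingers close, or fill a call up. It gives the time, the measured TCP pose, the force and the opening at its end, in the units of the state.
- ctrl.get_obs(): the state, without advancing time (a new reading comes with each control period).
- ctrl.get_image(name): name is "side" or "top" or "wrist"; returns a dict with "img" (384x512x3 uint8, red, green, blue), "range_z" (384x512 float32, mm along the optical axis (not along the pixel's ray), 0 where there is no reading), "mtx" (3x3 intrinsics, pixels), "rvec" (rotation vector, rad) and "tvec" (3), from world to camera coordinates, as OpenCV has them. Camera axes: x right, y down, z forward; pixel columns grow to the right and rows downward; lengths in mm; the calibration is good to about 2 mm. A picture is of the moment at which its call begins.
- ctrl.close_job(): hands the job in, once; it reports no verdict.
The state is a dict: "t": time; "qpos": joint angles; "qvel": joint speeds; "joint_torque": joint torques, N m; "ee_pos": TCP position; "orientation": TCP orientation; "ft_force": force on the tool from outside, world axes, zero at the start; "moment": the same for the moment, N m; "width": finger opening in mm.
Only numpy, scipy, OpenCV 4.12 (cv2) and the standard library are available. Lean on these libraries where they do the work, as an engineer would, in place of code of your own. Each camera call takes 0.05 s, during which the arm holds its last target. There are 200 camera calls.

## Working session

There is one attempt and no reset: what is moved stays moved. The work goes in short steps, Python scripts to look and compute and a tool call to move; the robot and the scene stay as the last step left them, time stands still between calls to the robot, and variables do not carry over. Pictures are saved under pics/ and viewed, about 12 in all and at most 16, crops included, and the job is handed in when it is done.

Besides the shell and the picture viewer there is one more tool, called after "Emit:" by a JSON object that holds its "op" and its "data", one argument or row to a line. apply_moves: Moves the arm, as the interface text tells. Its arguments: {"type":"object","properties":{"increments":{"type":"array","items":{"type":"object","properties":{"gripper":{"type":"number"},"delta_pos":{"type":"array","items":{"type":"number"}},"dr":{"type":"array","items":{"type":"number"}}}}}},"required":["increments"]}

```bash
mkdir -p pics; ls; cat > h.py <<'E'
import numpy as np, cv2
from scipy.spatial.transform import Rotation as R
from workcell import ctrl
def grab(n):
    d=ctrl.get_image(n); np.savez('last_%s.npz'%n,**d); return d
def load(n): return dict(np.load('last_%s.npz'%n))
def save(d,f,crop=None,s=1):
    im=d['img'][...,::-1]
    if crop: a,b,c,e=crop; im=im[b:e,a:c]
    cv2.imwrite('pics/'+f,cv2.resize(im,None,fx=s,fy=s,interpolation=cv2.INTER_CUBIC))
def cloud(d):
    K=d['mtx'];Rm=cv2.Rodrigues(d['rvec'])[0];z=d['range_z']
    v,u=np.mgrid[:z.shape[0],:z.shape[1]]
    P=np.stack([(u-K[0,2])/K[0,0]*z,(v-K[1,2])/K[1,1]*z,z],-1)
    return (P-d['tvec'].reshape(3))@Rm
def ray(d,u,v,h):
    K=d['mtx'];Rm=cv2.Rodrigues(d['rvec'])[0]
    c=-Rm.T@d['tvec'].reshape(3); r=Rm.T@np.linalg.inv(K)@np.array([u,v,1.])
    return c+r*(h-c[2])/r[2]
def obs():
    o=ctrl.get_obs(); r=R.from_rotvec(o['orientation']).as_matrix()
    print('t',o['t'],'tcp',np.round(o['ee_pos'],1),'w',round(o['width'],1),'F',np.round(o['ft_force'],1),'q',np.round(o['qpos'],2)); print(np.round(r,3))
    return np.array(o['ee_pos']),r
E
python3 - <<'E'
from h import *
obs()
for n in('top','side'):
    d=grab(n); save(d,n+'0.png',s=1.5); Rm=cv2.Rodrigues(d['rvec'])[0]; print(n,-Rm.T@d['tvec'].reshape(3),d['mtx'][0,0],Rm.round(2).tolist())
E
```

```text
pics
t 0.0 tcp [259.6 567.9 229.9] w 87.8 F [-0.9  0.9 -0.5] q [ 1.12  0.42  1.63 -0.    1.09 -0.02]
[[-0.001  0.416  0.909]
 [-0.001  0.909 -0.416]
 [-1.    -0.001  0.   ]]
top [ 253.46575372  104.3999376  1587.19894734] 496.1988215680167 [[-0.02, -1.0, -0.02], [-0.98, 0.02, -0.18], [0.18, 0.01, -0.98]]
side [ 190.61458113 1260.40382729 1045.56551482] 421.42606093995136 [[-0.95, -0.3, 0.02], [-0.2, 0.6, -0.77], [0.22, -0.74, -0.63]]
```

View pics/top0.png

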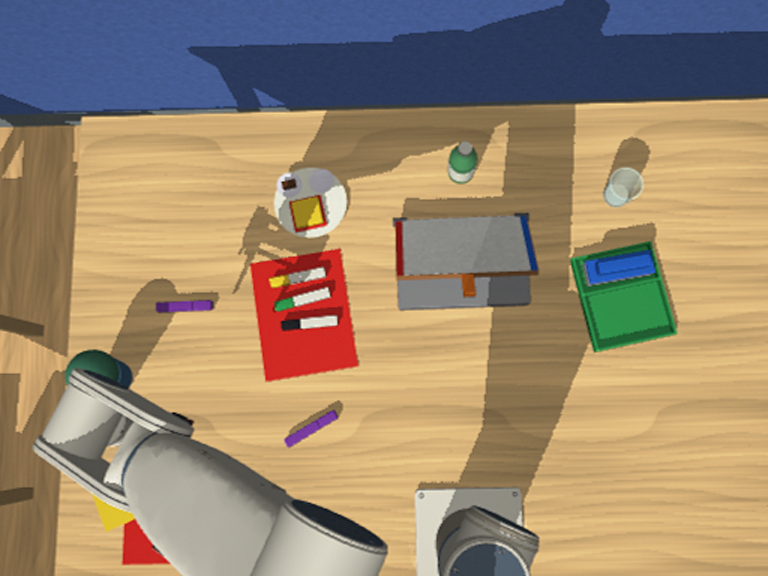

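View pics/side0.png

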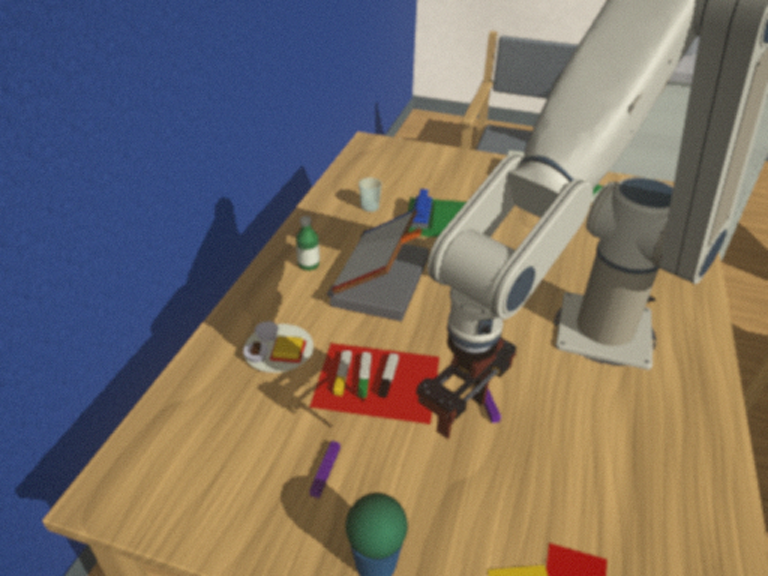

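Top view (1.5× pixels): mat with yellow (300,277), green (303,298) and black (310,322) capped markers. The orange one is absent, and the purple sticks at (185,306) and (312,425) are decoys. The panel is tilted, with its tab at (468,286), red end left and blue end right. The caddy is at (625,295), with the wiper in its far bay.

```bash
python3 - <<'E'
from h import *
d=load('top'); P=cloud(d); hsv=cv2.cvtColor(d['img'],cv2.COLOR_RGB2HSV); H,S,V=hsv[...,0],hsv[...,1],hsv[...,2]
v,u=np.mgrid[:384,:512]
def box(a,b,c,e): return (u>a/1.5)&(u<c/1.5)&(v>b/1.5)&(v<e/1.5)
def rep(n,m,k=1):
    m=cv2.morphologyEx(m.astype(np.uint8),cv2.MORPH_OPEN,np.ones((k,k)))>0; m&=d['range_z']>0
    p=P[m]; r=cv2.minAreaRect(p[:,:2].astype(np.float32))
    print(n,m.sum(),'mean',p.mean(0).round(1),'z%',np.percentile(p[:,2],[5,50,95]).round(1),'rect',np.round(r[0],1),np.round(r[1],1),round(r[2],2)); return m
g=rep('caddy',(H>50)&(H<75)&(S>120)&box(560,230,690,360))
r=rep('caddytop',g&(P[...,2]>18)&(P[...,2]<30))
w=rep('wiper',(H>100)&(H<125)&(S>120)&box(570,230,670,300))
rep('wipertop',w&(P[...,2]>66),1)
rep('tab',(H>5)&(H<20)&(S>190)&box(455,278,482,300))
grey=(S<60)
f=rep('foot',grey&box(390,270,535,315)&(P[...,2]<46)&(P[...,2]>30),3)
pan=rep('panel',grey&box(400,216,530,275),3)
q=P[pan]; c=q.mean(0); n=np.linalg.svd(q-c,full_matrices=False)[2][2]; n*=np.sign(n[2]); print('panel n',n.round(3),'tilt',np.degrees(np.arccos(n[2])).round(1),c)
rep('red',((H<5)|(H>175))&(S>150)&box(390,210,410,285))
rep('blue',(H>105)&(H<125)&(S>150)&box(510,205,540,280))
mat=box(245,245,360,385)
mk=rep('markers',mat&(P[...,2]>12))
nl,lab,st,ce=cv2.connectedComponentsWithStats(mk.astype(np.uint8))
for i in range(1,nl):
    if st[i,4]>30:
        m=lab==i; rep('m%d'%i,m); 
        ye=m&(H>20)&(H<35)&(S>120); gr=m&(H>40)&(H<85)&(S>120); bk=m&(V<70)
        for nn,x in(('y',ye),('g',gr),('k',bk)):
            if x.sum()>15: print(nn,P[x].mean(0).round(1),x.sum())
rep('plate',grey&(V>180)&box(270,160,350,240)); 
rep('bottle',box(445,140,480,185)&(P[...,2]>20)); rep('cup',box(603,165,643,207)&(P[...,2]>20))
E
```

```text
caddy 2698 mean [ 480.4 -349.     7.9] z% [-0.9  5.7 24.9] rect [ 499.  -345.3] [202.9 175.3] 11.04
caddytop 407 mean [ 506.2 -336.2   23.3] z% [18.6 23.  28.7] rect [ 499.1 -345.3] [202.8 175.3] 11.04
wiper 691 mean [ 554.8 -332.7   55.4] z% [35.  47.8 78.2] rect [ 560.3 -339.2] [ 57.  142.4] 7.22
wipertop 297 mean [ 557.4 -338.    74. ] z% [67.9 74.  79.7] rect [ 558.2 -339.2] [ 27.4 111.2] 8.45
tab 78 mean [498.6  -5.8 175. ] z% [160.9 176.6 186.2] rect [499.1  -6. ] [35.1 20.3] 0.93
foot 1440 mean [510.8  -6.1  37.1] z% [31.8 36.9 42.8] rect [512.1  -6.5] [ 61.  277.6] 0.99
panel 2983 mean [597.6  -5.1 104. ] z% [ 57.3 105.1 147.4] rect [602.3  -5.7] [144.2 249.3] 0.38
panel n [0.588 0.01  0.809] tilt 36.0 [597.59125493  -5.07938574 103.97347109]
red 136 mean [596.2 126.7 103.6] z% [ 59.9 101.1 147.4] rect [596.3 126.8] [132.7  11.4] 1.34
blue 133 mean [ 599.5 -136.9  104.3] z% [ 57.3 104.6 146.8] rect [ 603.4 -136.7] [135.6  11.5] 0.9
markers 723 mean [506.4 335.7  20.4] z% [14.  20.4 26.6] rect [488.1 357.6] [202.4 203.7] 74.36
m2 244 mean [554.8 346.6  20.3] z% [13.8 20.3 27. ] rect [555.2 347.1] [ 22.  119.6] 9.85
y [547.5 386.2  20.7] 72
m4 238 mean [506.8 337.1  20.4] z% [14.3 20.2 26.1] rect [507.  337.1] [ 21.5 119.7] 14.04
g [497.1 375.6  20.7] 72
m7 236 mean [456.  321.9  20.7] z% [15.4 20.7 26.5] rect [456.2 321. ] [ 21.4 118.2] 3.43
k [453.5 361.7  20.9] 72
plate 536 mean [713.4 303.2  14.1] z% [ 5.  13.1 31.9] rect [715.  328.5] [169.2 132.8] 73.43
bottle 407 mean [776.8  -9.8  96.6] z% [ 33.   99.3 151.2] rect [783.9 -11.7] [60.  52.3] 77.35
cup 393 mean [ 728.7 -354.1   59.6] z% [24.1 61.8 86.4] rect [ 726.2 -350.6] [68.  71.4] 85.55
```

Emit:
{"op": "apply_moves", "data": {
  "increments": [
    {"gripper":100,"delta_pos":[0,0,0],"dr":[-0.0883,0,0]},
    {"gripper":100,"delta_pos":[0,0,0],"dr":[-0.0883,0,0]},
    {"gripper":100,"delta_pos":[0,0,0],"dr":[-0.0883,0,0]},
    {"gripper":100,"delta_pos":[0,0,0],"dr":[-0.0883,0,0]},
    {"gripper":100,"delta_pos":[0,0,0],"dr":[-0.0883,0,0]}
  ]
}}

```text
t: 0.52
ee_pos: [259.7, 568.1, 230.2]
orientation: [-0.014, 1.571, 0.013]
ft_force: [0.3, 0.0, -0.2]
width: 87.9
```

Emit:
{"op": "apply_moves", "data": {
  "increments": [
    {"gripper":70,"delta_pos":[0,-3.8,1.55],"dr":[0,0,0]},
    {"gripper":70,"delta_pos":[0,-3.8,1.55],"dr":[0,0,0]},
    {"gripper":70,"delta_pos":[0,-3.8,1.55],"dr":[0,0,0]},
    {"gripper":70,"delta_pos":[0,-3.8,1.55],"dr":[0,0,0]},
    {"gripper":70,"delta_pos":[0,-3.8,1.55],"dr":[0,0,0]}
  ]
}}

```text
t: 0.93
ee_pos: [339.8, 377.5, 230.4]
orientation: [-0.011, 1.571, 0.01]
ft_force: [0.3, -0.3, 0.3]
width: 62.0
```

Emit:
{"op": "apply_moves", "data": {
  "increments": [
    {"gripper":70,"delta_pos":[0,-3.8,1.55],"dr":[0,0,0]},
    {"gripper":70,"delta_pos":[0,-3.8,1.55],"dr":[0,0,0]},
    {"gripper":70,"delta_pos":[0,-3.8,1.55],"dr":[0,0,0]},
    {"gripper":70,"delta_pos":[0,-3.8,1.55],"dr":[0,0,0]},
    {"gripper":70,"delta_pos":[0,-3.8,1.55],"dr":[0,0,0]}
  ]
}}

```text
t: 1.35
ee_pos: [419.8, 188.5, 230.6]
orientation: [-0.01, 1.571, 0.01]
ft_force: [0.6, -0.1, 0.1]
width: 61.6
```

Emit:
{"op": "apply_moves", "data": {
  "increments": [
    {"gripper":70,"delta_pos":[0,-3.8,1.55],"dr":[0,0,0]},
    {"gripper":70,"delta_pos":[0,-3.8,1.55],"dr":[0,0,0]},
    {"gripper":70,"delta_pos":[0,-3.8,1.55],"dr":[0,0,0]},
    {"gripper":70,"delta_pos":[0,-3.8,1.55],"dr":[0,0,0]},
    {"gripper":70,"delta_pos":[0,-3.8,1.55],"dr":[0,0,0]}
  ]
}}

```text
t: 1.77
ee_pos: [499.7, -0.7, 230.6]
orientation: [-0.01, 1.571, 0.01]
ft_force: [0.6, 0.3, -0.3]
width: 61.8
```

```bash
python3 - <<'E'
from h import *
obs(); d=grab('wrist'); save(d,'wrist1.png'); P=cloud(d)
hsv=cv2.cvtColor(d['img'],cv2.COLOR_RGB2HSV);m=(hsv[...,0]>5)&(hsv[...,0]<20)&(hsv[...,1]>190)&(P[...,2]>60)&(P[...,0]<530)&(d['range_z']>0)
p=P[m];print(m.sum(),p.mean(0).round(1),cv2.minAreaRect(p[:,:2].astype(np.float32)),np.percentile(p[:,2],[2,98]))
E
```

```text
t 1.7667 tcp [499.7  -0.7 230.6] w 61.8 F [ 0.6  0.3 -0.3] q [-0.03  0.24  1.9   0.    1.   -1.61]
[[-0.    -0.013  1.   ]
 [ 0.     1.     0.013]
 [-1.     0.    -0.   ]]<stdin>:4: RuntimeWarning: Mean of empty slice.
  ret = um.true_divide(
Traceback (most recent call last):
IndexError: index -1 is out of bounds for axis 0 with size 0
```

Emit:
{"op": "apply_moves", "data": {
  "increments": [
    {"gripper":70,"delta_pos":[0,-0.5,-0.7],"dr":[0,0,0]},
    {"gripper":70,"delta_pos":[2.4,0,0],"dr":[0,0,0]},
    {"gripper":70,"delta_pos":[2.4,0,0],"dr":[0,0,0]},
    {"gripper":70,"delta_pos":[2.3,0,0],"dr":[0,0,0]},
    {"gripper":70,"delta_pos":[0,0,0],"dr":[0,0,0]}
  ]
}}

```text
t: 2.23
ee_pos: [488.8, -3.0, 156.1]
orientation: [-0.01, 1.579, 0.011]
ft_force: [-0.4, 0.6, -1.1]
width: 61.6
```

Emit:
{"op": "apply_moves", "data": {
  "increments": [
    {"gripper":0,"delta_pos":[0,0,0],"dr":[0,0,0]},
    {"gripper":0,"delta_pos":[0,0,0],"dr":[0,0,0]},
    {"gripper":0,"delta_pos":[0,0,0],"dr":[0,0,0]},
    {"gripper":0,"delta_pos":[0,0,0],"dr":[0,0,0]},
    {"gripper":0,"delta_pos":[0,0,0],"dr":[0,0,0]}
  ]
}}

```text
t: 2.65
ee_pos: [493.2, -3.6, 160.7]
orientation: [-0.01, 1.569, 0.01]
ft_force: [-0.6, -0.4, -0.2]
width: 31.7
```

```bash
python3 - <<'E'
from h import *
obs(); d=grab('side'); save(d,'side1.png',(180,60,380,260),3)
E
```

```text
t 2.65 tcp [493.2  -3.6 160.7] w 31.7 F [-0.6 -0.4 -0.2] q [-0.03  0.33  1.97 -0.    0.84 -1.62]
[[ 0.002 -0.013  1.   ]
 [-0.     1.     0.013]
 [-1.    -0.     0.002]]
```

View pics/side1.png

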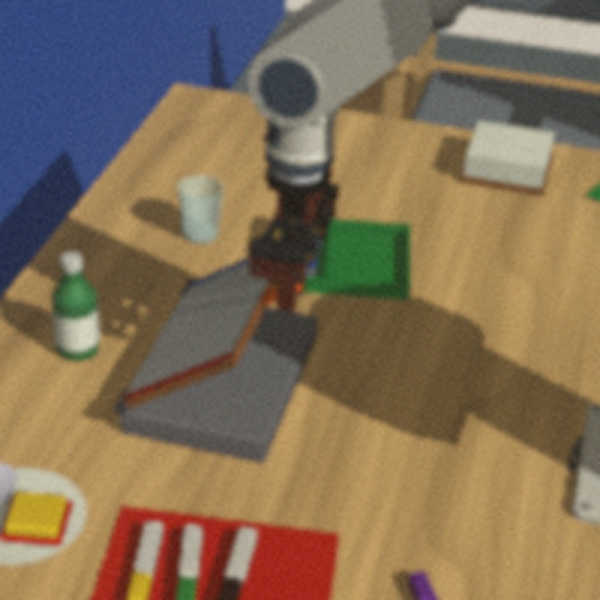

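The side crop shows the fingers astride the orange tab at about (275,295); they are still closing.

Emit:
{"op": "apply_moves", "data": {
  "increments": [
    {"gripper":0,"delta_pos":[0,0,0],"dr":[0,0,0]},
    {"gripper":0,"delta_pos":[0,0,0],"dr":[0,0,0]},
    {"gripper":0,"delta_pos":[0,0,0],"dr":[0,0,0]},
    {"gripper":0,"delta_pos":[0,0,0],"dr":[0,0,0]},
    {"gripper":0,"delta_pos":[0,0,0],"dr":[0,0,0]}
  ]
}}

```text
t: 3.12
ee_pos: [493.0, -5.0, 160.5]
orientation: [-0.012, 1.57, 0.009]
ft_force: [-0.9, -8.1, 3.5]
width: 23.5
```

Emit:
{"op": "apply_moves", "data": {
  "increments": [
    {"gripper":0,"delta_pos":[1.13,0,-0.75],"dr":[0,0,0]},
    {"gripper":0,"delta_pos":[1.13,0,-0.69],"dr":[0,0,0]},
    {"gripper":0,"delta_pos":[1.2,0,-0.6],"dr":[0,0,0]},
    {"gripper":0,"delta_pos":[1.21,0,-0.53],"dr":[0,0,0]},
    {"gripper":0,"delta_pos":[1.26,0,-0.45],"dr":[0,0,0]}
  ]
}}

```text
t: 3.53
ee_pos: [462.6, -5.4, 100.8]
orientation: [-0.012, 1.569, 0.009]
ft_force: [-0.9, -10.2, 5.6]
width: 23.8
```

Emit:
{"op": "apply_moves", "data": {
  "increments": [
    {"gripper":0,"delta_pos":[1.27,0,-0.37],"dr":[0,0,0]},
    {"gripper":0,"delta_pos":[1.3,0,-0.29],"dr":[0,0,0]},
    {"gripper":0,"delta_pos":[1.31,0,-0.21],"dr":[0,0,0]},
    {"gripper":0,"delta_pos":[1.33,0,-0.13],"dr":[0,0,0]},
    {"gripper":0,"delta_pos":[1.33,0,-0.04],"dr":[0,0,0]}
  ]
}}

```text
t: 3.95
ee_pos: [451.5, -5.5, 34.8]
orientation: [-0.012, 1.571, 0.009]
ft_force: [-3.4, -13.2, 4.9]
width: 23.7
```

Emit:
{"op": "apply_moves", "data": {
  "increments": [
    {"gripper":0,"delta_pos":[0,0,0],"dr":[0,0,0]},
    {"gripper":0,"delta_pos":[0,0,0],"dr":[0,0,0]},
    {"gripper":0,"delta_pos":[0,0,0],"dr":[0,0,0]},
    {"gripper":0,"delta_pos":[0,0,0],"dr":[0,0,0]},
    {"gripper":0,"delta_pos":[0,0,0],"dr":[0,0,0]}
  ]
}}

```text
t: 4.37
ee_pos: [451.4, -5.5, 34.7]
orientation: [-0.012, 1.572, 0.009]
ft_force: [-0.8, -13.6, -5.3]
width: 23.7
```

```bash
python3 - <<'E'
from h import *
obs(); d=grab('top'); P=cloud(d)
m=(np.abs(P[...,0]-580)<60)&(np.abs(P[...,1]+5)<110)&(d['range_z']>0)
q=P[m];A=np.c_[q[:,:2]-[577,-5],np.ones(len(q))];print(np.linalg.lstsq(A,q[:,2],rcond=None)[0])
E
```

```text
t 4.3667 tcp [451.4  -5.5  34.7] w 23.7 F [ -0.8 -13.6  -5.3] q [-0.04  0.53  2.11 -0.    0.51 -1.62]
[[-0.001 -0.013  1.   ]
 [-0.001  1.     0.013]
 [-1.    -0.001 -0.001]]
[-1.57663737e-02 -3.76058085e-03  5.29631349e+01]
```

Emit:
{"op": "apply_moves", "data": {
  "increments": [
    {"gripper":0,"delta_pos":[0.15,0,0],"dr":[0,0,0]},
    {"gripper":0,"delta_pos":[0.15,0,0],"dr":[0,0,0]},
    {"gripper":0,"delta_pos":[0.1,0,0],"dr":[0,0,0]},
    {"gripper":0,"delta_pos":[0,0,0],"dr":[0,0,0]},
    {"gripper":0,"delta_pos":[0,0,0],"dr":[0,0,0]}
  ]
}}

```text
t: 4.83
ee_pos: [451.5, -5.5, 31.5]
orientation: [-0.012, 1.572, 0.009]
ft_force: [-4.3, -13.5, 7.3]
width: 23.7
```

```bash
python3 - <<'E'
from h import *
obs(); d=grab('top'); P=cloud(d)
m=(np.abs(P[...,0]-580)<60)&(np.abs(P[...,1]+5)<110)&(d['range_z']>0)
q=P[m];A=np.c_[q[:,:2]-[577,-5],np.ones(len(q))];print(np.linalg.lstsq(A,q[:,2],rcond=None)[0])
m=(np.abs(P[...,0]-580)<130)&(np.abs(P[...,1]-240)<90)&(d['range_z']>0)&(P[...,2]<10)
q=P[m];A=np.c_[q[:,:2]-[577,-5],np.ones(len(q))];print('table',np.linalg.lstsq(A,q[:,2],rcond=None)[0])
E
```

```text
t 4.8333 tcp [451.5  -5.5  31.5] w 23.7 F [ -4.3 -13.5   7.3] q [-0.04  0.54  2.11 -0.    0.5  -1.62]
[[-0.001 -0.013  1.   ]
 [-0.001  1.     0.013]
 [-1.    -0.001 -0.001]]
[ 3.02983786e-03 -1.60154633e-03  5.17937897e+01]
table [ 6.07262741e-04  1.31819359e-02 -3.41514236e+00]
```

Emit:
{"op": "apply_moves", "data": {
  "increments": [
    {"gripper":75,"delta_pos":[0,0,0],"dr":[0,0,0]},
    {"gripper":75,"delta_pos":[0,0,0],"dr":[0,0,0]},
    {"gripper":75,"delta_pos":[0,0,0],"dr":[0,0,0]},
    {"gripper":75,"delta_pos":[0,0,0],"dr":[0,0,0]},
    {"gripper":75,"delta_pos":[0,0,0],"dr":[0,0,0]}
  ]
}}

```text
t: 5.3
ee_pos: [452.2, -4.1, 31.0]
orientation: [-0.01, 1.571, 0.01]
ft_force: [0.1, 0.2, -0.5]
width: 54.3
```

Emit:
{"op": "apply_moves", "data": {
  "increments": [
    {"gripper":75,"delta_pos":[-2,0,0],"dr":[0,0,0]},
    {"gripper":75,"delta_pos":[-3,0,0],"dr":[0,0,0]},
    {"gripper":75,"delta_pos":[-4,0,0],"dr":[0,0,0]},
    {"gripper":75,"delta_pos":[-4,0,0],"dr":[0,0,0]},
    {"gripper":75,"delta_pos":[-4,0,0],"dr":[0,0,0]}
  ]
}}

```text
t: 5.72
ee_pos: [451.4, -4.0, 202.6]
orientation: [-0.01, 1.572, 0.01]
ft_force: [0.8, -0.5, -0.5]
width: 66.0
```

Emit:
{"op": "apply_moves", "data": {
  "increments": [
    {"gripper":75,"delta_pos":[0,-3.34,1.07],"dr":[0,0,0]},
    {"gripper":75,"delta_pos":[0,-3.34,1.07],"dr":[0,0,0]},
    {"gripper":75,"delta_pos":[0,-3.34,1.07],"dr":[0,0,0]},
    {"gripper":75,"delta_pos":[0,-3.34,1.07],"dr":[0,0,0]},
    {"gripper":75,"delta_pos":[0,-3.34,1.07],"dr":[0,0,0]}
  ]
}}

```text
t: 6.13
ee_pos: [507.9, -171.9, 201.2]
orientation: [-0.01, 1.57, 0.01]
ft_force: [0.3, -0.2, -0.3]
width: 65.6
```

Emit:
{"op": "apply_moves", "data": {
  "increments": [
    {"gripper":75,"delta_pos":[0,-3.34,1.07],"dr":[0,0,0]},
    {"gripper":75,"delta_pos":[0,-3.34,1.07],"dr":[0,0,0]},
    {"gripper":75,"delta_pos":[0,-3.34,1.07],"dr":[0,0,0]},
    {"gripper":75,"delta_pos":[0,-3.34,1.07],"dr":[0,0,0]},
    {"gripper":75,"delta_pos":[0,-3.34,1.07],"dr":[0,0,0]}
  ]
}}

```text
t: 6.55
ee_pos: [563.4, -338.3, 200.7]
orientation: [-0.01, 1.571, 0.01]
ft_force: [0.7, 0.2, -0.6]
width: 66.2
```

Emit:
{"op": "apply_moves", "data": {
  "increments": [
    {"gripper":75,"delta_pos":[0,0,0],"dr":[0.118,0,0]},
    {"gripper":75,"delta_pos":[0,0,0],"dr":[0.118,0,0]},
    {"gripper":75,"delta_pos":[0,0,0],"dr":[0.118,0,0]},
    {"gripper":75,"delta_pos":[0,0,0],"dr":[0.118,0,0]},
    {"gripper":75,"delta_pos":[0,0,0],"dr":[0.118,0,0]}
  ]
}}

```text
t: 6.97
ee_pos: [563.1, -336.7, 200.5]
orientation: [0.457, 1.523, -0.457]
ft_force: [-0.1, 0.3, 0.1]
width: 65.8
```

Emit:
{"op": "apply_moves", "data": {
  "increments": [
    {"gripper":75,"delta_pos":[0,0,0],"dr":[0.118,0,0]},
    {"gripper":75,"delta_pos":[0,0,0],"dr":[0.118,0,0]},
    {"gripper":75,"delta_pos":[0,0,0],"dr":[0.118,0,0]},
    {"gripper":75,"delta_pos":[0,0,0],"dr":[0.118,0,0]},
    {"gripper":75,"delta_pos":[0,0,0],"dr":[0.118,0,0]}
  ]
}}

```text
t: 7.38
ee_pos: [563.2, -336.5, 200.6]
orientation: [0.911, 1.372, -0.911]
ft_force: [-0.0, -0.5, -0.4]
width: 65.5
```

Emit:
{"op": "apply_moves", "data": {
  "increments": [
    {"gripper":75,"delta_pos":[0,0,0],"dr":[0.118,0,0]},
    {"gripper":75,"delta_pos":[0,0,0],"dr":[0.118,0,0]},
    {"gripper":75,"delta_pos":[0,0,0],"dr":[0,0,0]},
    {"gripper":75,"delta_pos":[0,0,0],"dr":[0,0,0]},
    {"gripper":75,"delta_pos":[0,0,0],"dr":[0,0,0]}
  ]
}}

```text
t: 7.8
ee_pos: [563.2, -336.7, 200.8]
orientation: [1.082, 1.285, -1.082]
ft_force: [0.3, 0.5, 0.4]
width: 65.8
```

```bash
cat >> h.py <<'E'
def wiper(n):
    d=grab(n); P=cloud(d); hsv=cv2.cvtColor(d['img'],cv2.COLOR_RGB2HSV)
    m=(hsv[...,0]>100)&(hsv[...,0]<125)&(hsv[...,1]>100)&(P[...,2]>20)&(P[...,0]<680)&(P[...,0]>430)&(P[...,1]<-220)&(d['range_z']>0)
    for lo in(20,62):
        p=P[m&(P[...,2]>lo)]
        if len(p)>20: print(n,lo,len(p),p.mean(0).round(1),[np.round(x,1) for x in cv2.minAreaRect(p[:,:2].astype(np.float32))],np.percentile(p[:,2],[2,50,98]).round(1))
    return d
E
python3 - <<'E'
from h import *
obs(); d=wiper('wrist'); save(d,'wrist2.png'); wiper('top')
E
```

```text
t 7.8 tcp [ 563.2 -336.7  200.8] w 65.8 F [0.3 0.5 0.4] q [-0.56  0.5   1.58  0.    1.06 -0.73]
[[-0.     0.985  0.17 ]
 [ 0.     0.17  -0.985]
 [-1.    -0.    -0.   ]]
wrist 20 6690 [ 556.6 -328.6   57.1] [array([ 562.1, -335.6]), array([ 69.3, 138.3]), np.float64(9.6)] [38.3 68.1 75.2]
wrist 62 3363 [ 557.1 -332.7   73.9] [array([ 558.2, -336. ]), array([107.1,  63.9]), np.float64(76.1)] [70.5 73.9 75.5]
top 20 489 [ 552.5 -312.6   61.1] [array([ 575.6, -315.3]), array([93.1, 99. ]), np.float64(9.5)] [33.1 45.8 81.3]
top 62 200 [ 556.5 -317.4   89. ] [array([ 582.2, -318.1]), array([80.6, 76.8]), np.float64(8.7)] [ 65.4  73.5 491.2]
```

View pics/wrist2.png

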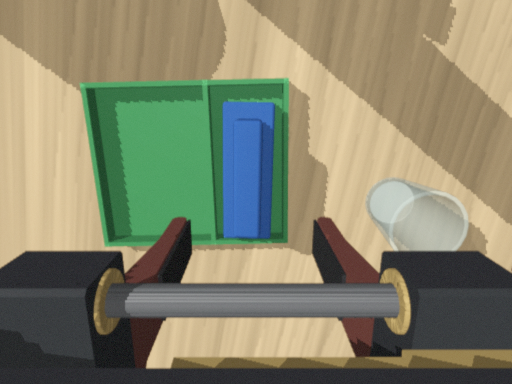

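The wrist view shows the wiper's bar at about (247,178), in the right (small) bay. I'll fit its axis.

```bash
python3 - <<'E'
from h import *
d=load('wrist'); P=cloud(d); hsv=cv2.cvtColor(d['img'],cv2.COLOR_RGB2HSV)
m=(hsv[...,0]>100)&(hsv[...,0]<125)&(hsv[...,1]>100)&(d['range_z']>0); m[245:]=0; m[:,300:]=0
for lo,hi in((69,79),(36,79)):
    k=cv2.morphologyEx((m&(P[...,2]>lo)&(P[...,2]<hi)).astype(np.uint8),cv2.MORPH_OPEN,np.ones((5,5)))>0
    print([np.round(x,1) for x in cv2.minAreaRect(P[k][:,:2].astype(np.float32))],P[k].mean(0).round(1))
g=(hsv[...,0]>50)&(hsv[...,0]<75)&(hsv[...,1]>120)&(d['range_z']>0)
k=cv2.morphologyEx((g|m).astype(np.uint8),cv2.MORPH_OPEN,np.ones((5,5)))>0; k&=(P[...,2]>18)&(P[...,2]<27)
print('caddy',[np.round(x,1) for x in cv2.minAreaRect(P[k][:,:2].astype(np.float32))])
E
```

```text
[array([ 557.9, -336.3]), array([ 25.7, 108.6]), np.float64(9.0)] [ 557.2 -333.1   73.8]
[array([ 557.6, -336.5]), array([ 49.5, 138.7]), np.float64(8.7)] [ 556.5 -328.4   57.1]
caddy [array([ 497.8, -344.4]), array([202.9, 172.6]), np.float64(10.9)]
```

Emit:
{"op": "apply_moves", "data": {
  "increments": [
    {"gripper":75,"delta_pos":[3.5,-0.53,0.05],"dr":[0.014,0,0]},
    {"gripper":75,"delta_pos":[3.5,0,0],"dr":[0,0,0]},
    {"gripper":75,"delta_pos":[3.5,0,0],"dr":[0,0,0]},
    {"gripper":75,"delta_pos":[2.5,0,0],"dr":[0,0,0]},
    {"gripper":75,"delta_pos":[1.7,0,0],"dr":[0,0,0]}
  ]
}}

```text
t: 8.32
ee_pos: [556.6, -337.3, 50.9]
orientation: [1.094, 1.282, -1.095]
ft_force: [-0.7, -0.1, -0.2]
width: 65.7
```

Emit:
{"op": "apply_moves", "data": {
  "increments": [
    {"gripper":0,"delta_pos":[0,0,0],"dr":[0,0,0]},
    {"gripper":0,"delta_pos":[0,0,0],"dr":[0,0,0]},
    {"gripper":0,"delta_pos":[0,0,0],"dr":[0,0,0]},
    {"gripper":0,"delta_pos":[0,0,0],"dr":[0,0,0]},
    {"gripper":0,"delta_pos":[0,0,0],"dr":[0,0,0]}
  ]
}}

```text
t: 8.73
ee_pos: [559.1, -338.8, 55.7]
orientation: [1.095, 1.275, -1.094]
ft_force: [0.0, 0.0, -0.6]
width: 36.1
```

Emit:
{"op": "apply_moves", "data": {
  "increments": [
    {"gripper":0,"delta_pos":[0,0,0],"dr":[0,0,0]},
    {"gripper":0,"delta_pos":[0,0,0],"dr":[0,0,0]},
    {"gripper":0,"delta_pos":[0,0,0],"dr":[0,0,0]},
    {"gripper":0,"delta_pos":[0,0,0],"dr":[0,0,0]},
    {"gripper":0,"delta_pos":[0,0,0],"dr":[0,0,0]}
  ]
}}

```text
t: 9.15
ee_pos: [558.7, -338.5, 54.4]
orientation: [1.095, 1.276, -1.095]
ft_force: [1.0, -1.0, 2.9]
width: 25.8
```

```bash
python3 - <<'E'
from h import *
obs()
E
```

```text
t 9.15 tcp [ 558.7 -338.5   54.4] w 25.8 F [ 1.  -1.   2.9] q [-0.56  0.69  1.65  0.    0.8  -0.72]
[[ 0.001  0.988  0.153]
 [-0.001  0.153 -0.988]
 [-1.     0.001  0.001]]
```

Emit:
{"op": "apply_moves", "data": {
  "increments": [
    {"gripper":0,"delta_pos":[-2,0,0],"dr":[0,0,0]},
    {"gripper":0,"delta_pos":[-3,0,0],"dr":[0,0,0]},
    {"gripper":0,"delta_pos":[-3.5,0,0],"dr":[0,0,0]},
    {"gripper":0,"delta_pos":[-3.5,0,0],"dr":[0,0,0]},
    {"gripper":0,"delta_pos":[-2.5,0,0],"dr":[0,0,0]}
  ]
}}

```text
t: 9.57
ee_pos: [558.2, -338.3, 201.4]
orientation: [1.095, 1.277, -1.095]
ft_force: [0.8, 0.0, -0.7]
width: 26.1
```

Emit:
{"op": "apply_moves", "data": {
  "increments": [
    {"gripper":0,"delta_pos":[0,0,0],"dr":[-0.1,0,0]},
    {"gripper":0,"delta_pos":[0,0,0],"dr":[-0.11,0,0]},
    {"gripper":0,"delta_pos":[0,0,0],"dr":[-0.11,0,0]},
    {"gripper":0,"delta_pos":[0,0,0],"dr":[-0.11,0,0]},
    {"gripper":0,"delta_pos":[0,0,0],"dr":[-0.11,0,0]}
  ]
}}

```text
t: 9.98
ee_pos: [557.4, -337.8, 198.3]
orientation: [0.681, 1.463, -0.681]
ft_force: [-0.2, 0.1, -0.8]
width: 25.5
```

Emit:
{"op": "apply_moves", "data": {
  "increments": [
    {"gripper":0,"delta_pos":[0,0,0],"dr":[-0.11,0,0]},
    {"gripper":0,"delta_pos":[0,0,0],"dr":[-0.11,0,0]},
    {"gripper":0,"delta_pos":[0,0,0],"dr":[-0.11,0,0]},
    {"gripper":0,"delta_pos":[0,0,0],"dr":[-0.11,0,0]},
    {"gripper":0,"delta_pos":[0,0,0],"dr":[-0.11,0,0]}
  ]
}}

```text
t: 10.4
ee_pos: [557.4, -337.8, 198.1]
orientation: [0.253, 1.558, -0.252]
ft_force: [-0.4, 0.3, -1.9]
width: 25.8
```

Emit:
{"op": "apply_moves", "data": {
  "increments": [
    {"gripper":0,"delta_pos":[0,0,0],"dr":[-0.11,0,0]},
    {"gripper":0,"delta_pos":[0,0,0],"dr":[-0.11,0,0]},
    {"gripper":0,"delta_pos":[0,0,0],"dr":[-0.11,0,0]},
    {"gripper":0,"delta_pos":[0,0,0],"dr":[0,0,0]},
    {"gripper":0,"delta_pos":[0,0,0],"dr":[0,0,0]}
  ]
}}

```text
t: 10.82
ee_pos: [557.6, -337.9, 198.3]
orientation: [0.001, 1.572, 0.0]
ft_force: [0.3, -0.2, -1.9]
width: 25.7
```

```bash
python3 - <<'E'
from h import *
obs()
E
```

```text
t 10.8167 tcp [ 557.6 -337.9  198.3] w 25.7 F [ 0.3 -0.2 -1.9] q [-0.56  0.5   1.59 -0.    1.06 -2.13]
[[-0.001  0.001  1.   ]
 [ 0.001  1.    -0.001]
 [-1.     0.001 -0.001]]
```

Emit:
{"op": "apply_moves", "data": {
  "increments": [
    {"gripper":0,"delta_pos":[0,2.5,0.1],"dr":[-0.012,0,0]},
    {"gripper":0,"delta_pos":[0,3.73,0.15],"dr":[0,0,0]},
    {"gripper":0,"delta_pos":[0,3.73,0.15],"dr":[0,0,0]},
    {"gripper":0,"delta_pos":[0,3.73,0.15],"dr":[0,0,0]},
    {"gripper":0,"delta_pos":[0,3.73,0.15],"dr":[0,0,0]}
  ]
}}

```text
t: 11.23
ee_pos: [562.3, -162.4, 198.7]
orientation: [-0.008, 1.571, 0.008]
ft_force: [1.5, 0.8, -1.6]
width: 25.8
```

Emit:
{"op": "apply_moves", "data": {
  "increments": [
    {"gripper":0,"delta_pos":[0,3.73,0.15],"dr":[0,0,0]},
    {"gripper":0,"delta_pos":[0,3.73,0.15],"dr":[0,0,0]},
    {"gripper":0,"delta_pos":[0,3.73,0.15],"dr":[0,0,0]},
    {"gripper":0,"delta_pos":[0,3.73,0.15],"dr":[0,0,0]},
    {"gripper":0,"delta_pos":[0,3.73,0.15],"dr":[0,0,0]}
  ]
}}

```text
t: 11.65
ee_pos: [567.1, 24.4, 198.9]
orientation: [-0.009, 1.571, 0.008]
ft_force: [0.9, -0.0, -2.4]
width: 25.7
```

Emit:
{"op": "apply_moves", "data": {
  "increments": [
    {"gripper":0,"delta_pos":[0,3.73,0.15],"dr":[0,0,0]},
    {"gripper":0,"delta_pos":[0,3.73,0.15],"dr":[0,0,0]},
    {"gripper":0,"delta_pos":[0,1.2,0],"dr":[0,0,0]},
    {"gripper":0,"delta_pos":[0,0,0],"dr":[0,0,0]},
    {"gripper":0,"delta_pos":[0,0,0],"dr":[0,0,0]}
  ]
}}

```text
t: 12.07
ee_pos: [569.0, 109.5, 198.7]
orientation: [-0.012, 1.571, 0.011]
ft_force: [1.0, -0.1, -2.4]
width: 25.9
```

```bash
python3 - <<'E'
from h import *
obs(); d=grab('wrist'); save(d,'wrist3.png'); d=grab('side'); save(d,'side3.png',(180,80,350,250),3.5)
E
```

```text
t 12.0667 tcp [569.  109.5 198.7] w 25.9 F [ 1.  -0.1 -2.4] q [ 0.17  0.4   1.76 -0.    0.99 -1.42]
[[-0.001 -0.015  1.   ]
 [-0.001  1.     0.015]
 [-1.    -0.001 -0.001]]
```

View pics/wrist3.png

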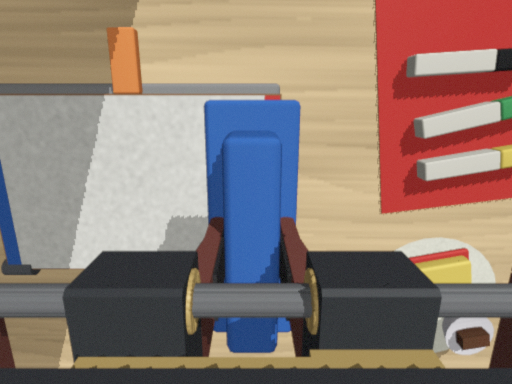

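View pics/side3.png

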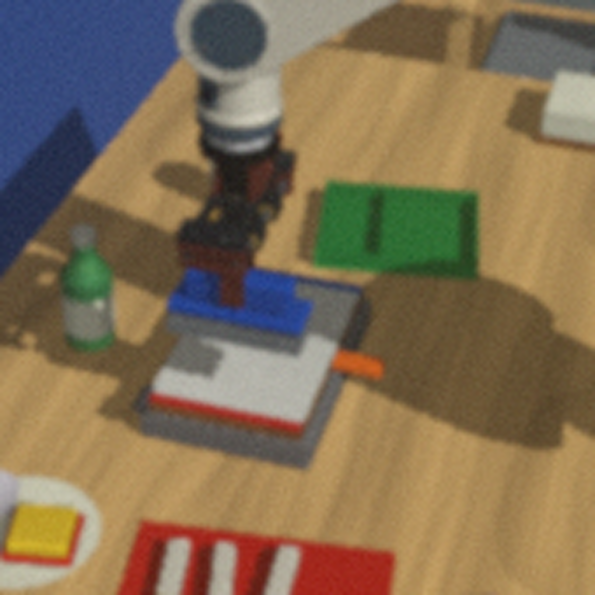

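Wrist view: wiper upright and square in the grip (bar 225-280 px), red stripe at (272,98). Side crop: it lies across the panel near the red end. Descending.

Emit:
{"op": "apply_moves", "data": {
  "increments": [
    {"gripper":0,"delta_pos":[3,0,0.65],"dr":[0,0,0]},
    {"gripper":0,"delta_pos":[3,0,0],"dr":[0,0,0]},
    {"gripper":0,"delta_pos":[2,0,0],"dr":[0,0,0]},
    {"gripper":0,"delta_pos":[1,0,0],"dr":[0,0,0]},
    {"gripper":0,"delta_pos":[0,0,0],"dr":[0,0,0]}
  ]
}}

```text
t: 12.58
ee_pos: [574.3, 107.7, 106.7]
orientation: [-0.01, 1.575, 0.009]
ft_force: [-0.6, 0.3, -2.4]
width: 26.0
```

Emit:
{"op": "apply_moves", "data": {
  "increments": [
    {"gripper":0,"delta_pos":[0.3,0,0],"dr":[0,0,0]},
    {"gripper":0,"delta_pos":[0.2,0,0],"dr":[0,0,0]},
    {"gripper":0,"delta_pos":[0.1,0,0],"dr":[0,0,0]},
    {"gripper":0,"delta_pos":[0.1,0,0],"dr":[0,0,0]},
    {"gripper":0,"delta_pos":[0,0,0],"dr":[0,0,0]}
  ]
}}

```text
t: 13.0
ee_pos: [576.2, 109.5, 102.6]
orientation: [-0.011, 1.57, 0.012]
ft_force: [0.0, -0.6, -1.6]
width: 25.8
```

Emit:
{"op": "apply_moves", "data": {
  "increments": [
    {"gripper":0,"delta_pos":[0.1,0,0],"dr":[0,0,0]},
    {"gripper":0,"delta_pos":[0.1,0,0],"dr":[0,0,0]},
    {"gripper":0,"delta_pos":[0.1,0,0],"dr":[0,0,0]},
    {"gripper":0,"delta_pos":[0.1,0,0],"dr":[0,0,0]},
    {"gripper":0,"delta_pos":[0,0,0],"dr":[0,0,0]}
  ]
}}

```text
t: 13.42
ee_pos: [576.3, 109.6, 98.3]
orientation: [-0.011, 1.57, 0.012]
ft_force: [0.6, -0.3, 3.3]
width: 26.1
```

```bash
python3 - <<'E'
from h import *
obs()
E
```

```text
t 13.4167 tcp [576.3 109.6  98.3] w 26.1 F [ 0.6 -0.3  3.3] q [ 0.17  0.55  1.8   0.    0.8  -1.42]
[[ 0.001 -0.015  1.   ]
 [ 0.     1.     0.015]
 [-1.     0.     0.001]]
```

Emit:
{"op": "apply_moves", "data": {
  "increments": [
    {"gripper":0,"delta_pos":[0.08,0,0],"dr":[0,0,0]},
    {"gripper":0,"delta_pos":[0,-0.4,0],"dr":[0,0,0]},
    {"gripper":0,"delta_pos":[0,-0.8,0],"dr":[0,0,0]},
    {"gripper":0,"delta_pos":[0,-0.8,0],"dr":[0,0,0]},
    {"gripper":0,"delta_pos":[0,-0.8,0],"dr":[0,0,0]}
  ]
}}

```text
t: 13.83
ee_pos: [576.5, 81.0, 97.4]
orientation: [-0.011, 1.57, 0.012]
ft_force: [-0.0, 4.5, 5.4]
width: 25.8
```

Emit:
{"op": "apply_moves", "data": {
  "increments": [
    {"gripper":0,"delta_pos":[0,-0.8,0],"dr":[0,0,0]},
    {"gripper":0,"delta_pos":[0,-0.8,0],"dr":[0,0,0]},
    {"gripper":0,"delta_pos":[0,-0.8,0],"dr":[0,0,0]},
    {"gripper":0,"delta_pos":[0,-0.8,0],"dr":[0,0,0]},
    {"gripper":0,"delta_pos":[0,-0.8,0],"dr":[0,0,0]}
  ]
}}

```text
t: 14.25
ee_pos: [576.8, 40.5, 97.2]
orientation: [-0.011, 1.571, 0.011]
ft_force: [-0.1, 4.6, 5.1]
width: 26.1
```

```bash
python3 - <<'E'
from h import *
obs()
E
```

```text
t 14.25 tcp [576.8  40.5  97.2] w 26.1 F [-0.1  4.6  5.1] q [ 0.05  0.54  1.81  0.    0.79 -1.54]
[[-0.    -0.014  1.   ]
 [ 0.     1.     0.014]
 [-1.     0.    -0.   ]]
```

Emit:
{"op": "apply_moves", "data": {
  "increments": [
    {"gripper":0,"delta_pos":[-0.05,-0.8,0],"dr":[0,0,0]},
    {"gripper":0,"delta_pos":[0,-0.8,0],"dr":[0,0,0]},
    {"gripper":0,"delta_pos":[0,-0.8,0],"dr":[0,0,0]},
    {"gripper":0,"delta_pos":[0,-0.8,0],"dr":[0,0,0]},
    {"gripper":0,"delta_pos":[0,-0.8,0],"dr":[0,0,0]}
  ]
}}

```text
t: 14.67
ee_pos: [577.3, 0.6, 97.6]
orientation: [-0.012, 1.571, 0.012]
ft_force: [0.0, 3.3, 5.3]
width: 25.9
```

Emit:
{"op": "apply_moves", "data": {
  "increments": [
    {"gripper":0,"delta_pos":[0,-0.8,0],"dr":[0,0,0]},
    {"gripper":0,"delta_pos":[0,-0.8,0],"dr":[0,0,0]},
    {"gripper":0,"delta_pos":[0,-0.8,0],"dr":[0,0,0]},
    {"gripper":0,"delta_pos":[0,-0.8,0],"dr":[0,0,0]},
    {"gripper":0,"delta_pos":[0,-0.8,0],"dr":[0,0,0]}
  ]
}}

```text
t: 15.08
ee_pos: [577.9, -39.4, 97.7]
orientation: [-0.012, 1.571, 0.012]
ft_force: [-0.3, 4.4, 3.6]
width: 25.9
```

```bash
python3 - <<'E'
from h import *
obs(); d=grab('wrist'); save(d,'wrist4.png')
E
```

```text
t 15.0833 tcp [577.9 -39.4  97.7] w 25.9 F [-0.3  4.4  3.6] q [-0.09  0.54  1.81 -0.    0.79 -1.67]
[[-0.    -0.015  1.   ]
 [-0.     1.     0.015]
 [-1.     0.    -0.   ]]
```

View pics/wrist4.png

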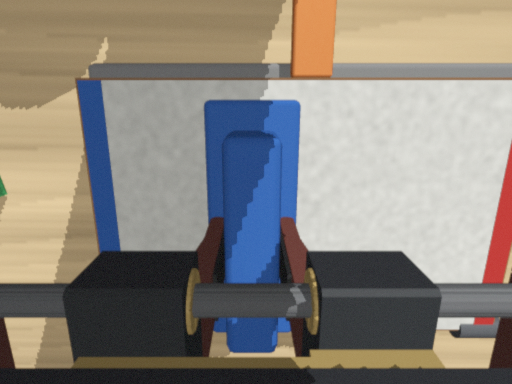

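The wiper is still square on the panel at (252,220) in the wrist view, heading for the blue stripe at (98,150).

Emit:
{"op": "apply_moves", "data": {
  "increments": [
    {"gripper":0,"delta_pos":[0,-0.8,0],"dr":[0,0,0]},
    {"gripper":0,"delta_pos":[0,-0.8,0],"dr":[0,0,0]},
    {"gripper":0,"delta_pos":[0,-0.8,0],"dr":[0,0,0]},
    {"gripper":0,"delta_pos":[0,-0.8,0],"dr":[0,0,0]},
    {"gripper":0,"delta_pos":[0,-0.8,0],"dr":[0,0,0]}
  ]
}}

```text
t: 15.55
ee_pos: [578.6, -79.3, 97.7]
orientation: [-0.012, 1.571, 0.012]
ft_force: [0.2, 3.8, 4.4]
width: 25.6
```

Emit:
{"op": "apply_moves", "data": {
  "increments": [
    {"gripper":0,"delta_pos":[0,-0.8,0],"dr":[0,0,0]},
    {"gripper":0,"delta_pos":[0,-0.8,0],"dr":[0,0,0]},
    {"gripper":0,"delta_pos":[0,-0.8,0],"dr":[0,0,0]},
    {"gripper":0,"delta_pos":[0,-0.8,0],"dr":[0,0,0]},
    {"gripper":0,"delta_pos":[0,-0.8,0],"dr":[0,0,0]}
  ]
}}

```text
t: 15.97
ee_pos: [579.1, -119.4, 97.6]
orientation: [-0.012, 1.571, 0.012]
ft_force: [0.4, 4.2, 4.8]
width: 25.5
```

Emit:
{"op": "apply_moves", "data": {
  "increments": [
    {"gripper":0,"delta_pos":[0,-0.2,0],"dr":[0,0,0]},
    {"gripper":0,"delta_pos":[0,0,0],"dr":[0,0,0]},
    {"gripper":0,"delta_pos":[0,0,0],"dr":[0,0,0]},
    {"gripper":0,"delta_pos":[0,0,0],"dr":[0,0,0]},
    {"gripper":0,"delta_pos":[0,0,0],"dr":[0,0,0]}
  ]
}}

```text
t: 16.38
ee_pos: [579.4, -121.1, 97.8]
orientation: [-0.013, 1.57, 0.011]
ft_force: [-0.8, -3.3, 4.1]
width: 25.8
```

```bash
python3 - <<'E'
from h import *
obs()
E
```

```text
t 16.3833 tcp [ 579.4 -121.1   97.8] w 25.8 F [-0.8 -3.3  4.1] q [-0.23  0.55  1.78 -0.    0.8  -1.81]
[[ 0.    -0.015  1.   ]
 [-0.001  1.     0.015]
 [-1.    -0.001  0.   ]]
```

Emit:
{"op": "apply_moves", "data": {
  "increments": [
    {"gripper":0,"delta_pos":[-1,0,0],"dr":[0,0,0]},
    {"gripper":0,"delta_pos":[-2.5,0,0],"dr":[0,0,0]},
    {"gripper":0,"delta_pos":[-3,0,0],"dr":[0,0,0]},
    {"gripper":0,"delta_pos":[-2.5,0,0],"dr":[0,0,0]},
    {"gripper":0,"delta_pos":[-1.2,0,0],"dr":[0,0,0]}
  ]
}}

```text
t: 16.8
ee_pos: [580.0, -120.1, 202.6]
orientation: [-0.012, 1.568, 0.012]
ft_force: [0.7, -0.4, -0.9]
width: 25.7
```

Emit:
{"op": "apply_moves", "data": {
  "increments": [
    {"gripper":0,"delta_pos":[0,-2,-0.25],"dr":[0,0,0]},
    {"gripper":0,"delta_pos":[0,-3.5,-0.5],"dr":[0,0,0]},
    {"gripper":0,"delta_pos":[0,-3.5,-0.5],"dr":[0,0,0]},
    {"gripper":0,"delta_pos":[0,-3.5,-0.5],"dr":[0,0,0]},
    {"gripper":0,"delta_pos":[0,-3.5,-0.5],"dr":[0,0,0]}
  ]
}}

```text
t: 17.22
ee_pos: [558.1, -281.3, 198.9]
orientation: [-0.011, 1.572, 0.013]
ft_force: [1.3, -0.3, -2.1]
width: 26.1
```

Emit:
{"op": "apply_moves", "data": {
  "increments": [
    {"gripper":0,"delta_pos":[0,-3.5,-0.25],"dr":[0,0,0]},
    {"gripper":0,"delta_pos":[0,-1.9,0],"dr":[0,0,0]},
    {"gripper":0,"delta_pos":[0,0,0],"dr":[0.07,0,0]},
    {"gripper":0,"delta_pos":[0,0,0],"dr":[0.11,0,0]},
    {"gripper":0,"delta_pos":[0,0,0],"dr":[0.11,0,0]}
  ]
}}

```text
t: 17.63
ee_pos: [556.8, -334.4, 198.6]
orientation: [0.222, 1.561, -0.22]
ft_force: [0.1, 0.7, -2.2]
width: 25.8
```

Emit:
{"op": "apply_moves", "data": {
  "increments": [
    {"gripper":0,"delta_pos":[0,0,0],"dr":[0.115,0,0]},
    {"gripper":0,"delta_pos":[0,0,0],"dr":[0.115,0,0]},
    {"gripper":0,"delta_pos":[0,0,0],"dr":[0.115,0,0]},
    {"gripper":0,"delta_pos":[0,0,0],"dr":[0.115,0,0]},
    {"gripper":0,"delta_pos":[0,0,0],"dr":[0.115,0,0]}
  ]
}}

```text
t: 18.05
ee_pos: [557.1, -333.6, 198.8]
orientation: [0.669, 1.468, -0.668]
ft_force: [0.4, 0.8, -1.9]
width: 26.0
```

Emit:
{"op": "apply_moves", "data": {
  "increments": [
    {"gripper":0,"delta_pos":[0,0,0],"dr":[0.115,0,0]},
    {"gripper":0,"delta_pos":[0,0,0],"dr":[0.115,0,0]},
    {"gripper":0,"delta_pos":[0,0,0],"dr":[0.115,0,0]},
    {"gripper":0,"delta_pos":[0,0,0],"dr":[0.115,0,0]},
    {"gripper":0,"delta_pos":[0,0,0],"dr":[0.078,0,0]}
  ]
}}

```text
t: 18.47
ee_pos: [557.1, -333.7, 198.8]
orientation: [1.078, 1.29, -1.078]
ft_force: [0.5, -0.1, -1.3]
width: 25.7
```

Emit:
{"op": "apply_moves", "data": {
  "increments": [
    {"gripper":0,"delta_pos":[0,0,0],"dr":[0,0,0]},
    {"gripper":0,"delta_pos":[0,0,0],"dr":[0,0,0]},
    {"gripper":0,"delta_pos":[0,0,0],"dr":[0,0,0]},
    {"gripper":0,"delta_pos":[0,0,0],"dr":[0,0,0]},
    {"gripper":0,"delta_pos":[0,0,0],"dr":[0,0,0]}
  ]
}}

```text
t: 18.88
ee_pos: [557.4, -334.7, 199.6]
orientation: [1.073, 1.291, -1.073]
ft_force: [0.6, 0.3, -0.4]
width: 25.7
```

```bash
python3 - <<'E'
from h import *
p,r=obs(); print('delta tool cm',(r.T@(np.array([557.5,-335.5,57])-p)/10).round(2)); d=grab('wrist'); save(d,'wrist5.png')
E
```

```text
t 18.8833 tcp [ 557.4 -334.7  199.6] w 25.7 F [ 0.6  0.3 -0.4] q [-0.56  0.49  1.59  0.    1.05 -0.74]
[[-0.     0.983  0.183]
 [ 0.     0.183 -0.983]
 [-1.    -0.    -0.   ]]
delta tool cm [14.26  0.    0.08]
```

View pics/wrist5.png

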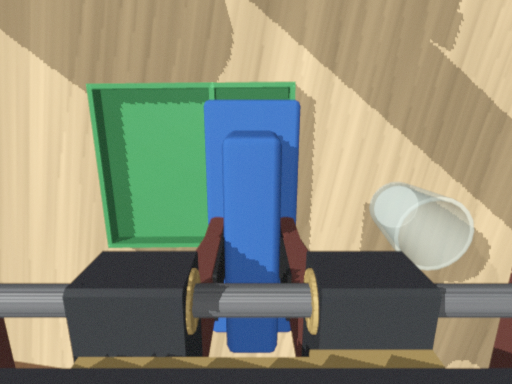

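The wiper sits in the grip just as before (bar 225-280 px) and is aligned over the small bay. Lowering.

Emit:
{"op": "apply_moves", "data": {
  "increments": [
    {"gripper":0,"delta_pos":[3.5,0,0.08],"dr":[0,0,0]},
    {"gripper":0,"delta_pos":[3.5,0,0],"dr":[0,0,0]},
    {"gripper":0,"delta_pos":[3,0,0],"dr":[0,0,0]},
    {"gripper":0,"delta_pos":[2,0,0],"dr":[0,0,0]},
    {"gripper":0,"delta_pos":[1,0,0],"dr":[0,0,0]}
  ]
}}

```text
t: 19.35
ee_pos: [555.9, -334.7, 66.5]
orientation: [1.074, 1.295, -1.075]
ft_force: [-0.4, -0.2, -1.2]
width: 25.6
```

Emit:
{"op": "apply_moves", "data": {
  "increments": [
    {"gripper":0,"delta_pos":[0.5,0,0],"dr":[0,0,0]},
    {"gripper":0,"delta_pos":[0.5,0,0],"dr":[0,0,0]},
    {"gripper":0,"delta_pos":[0.3,0,0],"dr":[0,0,0]},
    {"gripper":0,"delta_pos":[0.15,0,0],"dr":[0,0,0]},
    {"gripper":0,"delta_pos":[0,0,0],"dr":[0,0,0]}
  ]
}}

```text
t: 19.77
ee_pos: [558.0, -336.0, 56.0]
orientation: [1.074, 1.289, -1.073]
ft_force: [0.2, -0.1, -1.7]
width: 25.9
```

```bash
python3 - <<'E'
from h import *
obs()
E
```

```text
t 19.7667 tcp [ 558. -336.   56.] w 25.9 F [ 0.2 -0.1 -1.7] q [-0.56  0.68  1.65 -0.    0.8  -0.74]
[[ 0.001  0.983  0.182]
 [-0.001  0.182 -0.983]
 [-1.     0.001  0.001]]
```

Emit:
{"op": "apply_moves", "data": {
  "increments": [
    {"gripper":0,"delta_pos":[0.1,0,0],"dr":[0,0,0]},
    {"gripper":0,"delta_pos":[0.05,0,0],"dr":[0,0,0]},
    {"gripper":0,"delta_pos":[0,0,0],"dr":[0,0,0]},
    {"gripper":60,"delta_pos":[0,0,0],"dr":[0,0,0]},
    {"gripper":60,"delta_pos":[0,0,0],"dr":[0,0,0]}
  ]
}}

```text
t: 20.18
ee_pos: [557.6, -335.8, 54.0]
orientation: [1.074, 1.29, -1.074]
ft_force: [-0.7, 0.5, -0.4]
width: 36.1
```

Emit:
{"op": "apply_moves", "data": {
  "increments": [
    {"gripper":60,"delta_pos":[0,0,0],"dr":[0,0,0]},
    {"gripper":60,"delta_pos":[0,0,0],"dr":[0,0,0]},
    {"gripper":60,"delta_pos":[0,0,0],"dr":[0,0,0]},
    {"gripper":60,"delta_pos":[0,0,0],"dr":[0,0,0]},
    {"gripper":60,"delta_pos":[-1,0,0],"dr":[0,0,0]}
  ]
}}

```text
t: 20.6
ee_pos: [556.3, -334.9, 62.2]
orientation: [1.074, 1.293, -1.075]
ft_force: [-0.2, -0.9, -0.8]
width: 53.0
```

Emit:
{"op": "apply_moves", "data": {
  "increments": [
    {"gripper":60,"delta_pos":[-2,0,0],"dr":[0,0,0]},
    {"gripper":60,"delta_pos":[-4,0,0],"dr":[0,0,0]},
    {"gripper":60,"delta_pos":[-4,0,0],"dr":[0,0,0]},
    {"gripper":60,"delta_pos":[-4,0,0],"dr":[0,0,0]},
    {"gripper":60,"delta_pos":[0,0,0],"dr":[0,0,0]}
  ]
}}

```text
t: 21.02
ee_pos: [561.5, -338.1, 213.3]
orientation: [1.073, 1.276, -1.07]
ft_force: [0.9, -1.2, 0.2]
width: 52.7
```

```bash
python3 - <<'E'
from h import *
p,r=obs(); d=grab('wrist'); P=cloud(d); hsv=cv2.cvtColor(d['img'],cv2.COLOR_RGB2HSV)
m=(hsv[...,0]>100)&(hsv[...,0]<125)&(hsv[...,1]>100)&(d['range_z']>0); m[245:]=0; m[:,300:]=0
for lo,hi in((62,85),(36,85)):
    k=cv2.morphologyEx((m&(P[...,2]>lo)&(P[...,2]<hi)).astype(np.uint8),cv2.MORPH_OPEN,np.ones((5,5)))>0
    print([np.round(x,1) for x in cv2.minAreaRect(P[k][:,:2].astype(np.float32))],P[k].mean(0).round(1))
E
```

```text
t 21.0167 tcp [ 561.5 -338.1  213.3] w 52.7 F [ 0.9 -1.2  0.2] q [-0.56  0.48  1.58  0.    1.07 -0.74]
[[ 0.012  0.983  0.181]
 [-0.007  0.182 -0.983]
 [-1.     0.01   0.009]]
[array([ 556.5, -333.4]), array([ 26., 108.]), np.float64(10.2)] [ 556.  -330.3   73.7]
[array([ 556.7, -334.1]), array([ 49.7, 139.1]), np.float64(10.5)] [ 555.3 -326.1   56.8]
```

Emit:
{"op": "apply_moves", "data": {
  "increments": [
    {"gripper":70,"delta_pos":[0,0,0],"dr":[-0.117,0,0]},
    {"gripper":70,"delta_pos":[0,0,0],"dr":[-0.117,0,0]},
    {"gripper":70,"delta_pos":[0,0,0],"dr":[-0.117,0,0]},
    {"gripper":70,"delta_pos":[0,0,0],"dr":[-0.117,0,0]},
    {"gripper":70,"delta_pos":[0,0,0],"dr":[-0.117,0,0]}
  ]
}}

```text
t: 21.48
ee_pos: [556.8, -335.2, 202.7]
orientation: [0.624, 1.481, -0.623]
ft_force: [0.6, -0.0, -0.4]
width: 61.4
```

Emit:
{"op": "apply_moves", "data": {
  "increments": [
    {"gripper":70,"delta_pos":[0,0,0],"dr":[-0.117,0,0]},
    {"gripper":70,"delta_pos":[0,0,0],"dr":[-0.117,0,0]},
    {"gripper":70,"delta_pos":[0,0,0],"dr":[-0.117,0,0]},
    {"gripper":70,"delta_pos":[0,0,0],"dr":[-0.117,0,0]},
    {"gripper":70,"delta_pos":[0,0,0],"dr":[-0.117,0,0]}
  ]
}}

```text
t: 21.9
ee_pos: [556.8, -335.2, 202.6]
orientation: [0.168, 1.566, -0.166]
ft_force: [0.0, 0.6, 0.4]
width: 61.5
```

Emit:
{"op": "apply_moves", "data": {
  "increments": [
    {"gripper":70,"delta_pos":[0,0,0],"dr":[-0.117,0,0]},
    {"gripper":70,"delta_pos":[0,0,0],"dr":[-0.117,0,0]},
    {"gripper":70,"delta_pos":[0,2,-0.6],"dr":[0,0,0]},
    {"gripper":70,"delta_pos":[0,3.5,-1.2],"dr":[0,0,0]},
    {"gripper":70,"delta_pos":[0,3.5,-1.2],"dr":[0,0,0]}
  ]
}}

```text
t: 22.32
ee_pos: [525.0, -245.6, 202.4]
orientation: [-0.01, 1.572, 0.012]
ft_force: [0.6, -0.1, 0.2]
width: 61.5
```

Emit:
{"op": "apply_moves", "data": {
  "increments": [
    {"gripper":70,"delta_pos":[0,3.7,-1.2],"dr":[0,0,0]},
    {"gripper":70,"delta_pos":[0,3.7,-1.2],"dr":[0,0,0]},
    {"gripper":70,"delta_pos":[0,3.7,-1.2],"dr":[0,0,0]},
    {"gripper":70,"delta_pos":[0,3.7,-1.2],"dr":[0,0,0]},
    {"gripper":70,"delta_pos":[0,3.7,-1.2],"dr":[0,0,0]}
  ]
}}

```text
t: 22.73
ee_pos: [461.5, -60.6, 203.0]
orientation: [-0.012, 1.572, 0.012]
ft_force: [0.6, -0.1, 0.2]
width: 61.8
```

Emit:
{"op": "apply_moves", "data": {
  "increments": [
    {"gripper":70,"delta_pos":[0,3.7,-1.2],"dr":[0,0,0]},
    {"gripper":70,"delta_pos":[0,2,-0.3],"dr":[0,0,0]},
    {"gripper":70,"delta_pos":[0,0,0],"dr":[0,0,0]},
    {"gripper":70,"delta_pos":[0,0,0],"dr":[0,0,0]},
    {"gripper":70,"delta_pos":[0,0,0],"dr":[0,0,0]}
  ]
}}

```text
t: 23.15
ee_pos: [447.4, -5.8, 203.4]
orientation: [-0.013, 1.571, 0.012]
ft_force: [-0.2, 0.5, 0.8]
width: 61.5
```

```bash
python3 - <<'E'
from h import *
p,r=obs(); print('delta tool cm',(r.T@(np.array([452,-5.5,35])-p)/10).round(2)); d=grab('wrist'); P=cloud(d)
hsv=cv2.cvtColor(d['img'],cv2.COLOR_RGB2HSV);m=(hsv[...,0]>5)&(hsv[...,0]<20)&(hsv[...,1]>190)&(P[...,2]>45)&(P[...,2]<60)
m=cv2.morphologyEx(m.astype(np.uint8),cv2.MORPH_OPEN,np.ones((5,5)))>0
if m.any():
    p=P[m];print(m.sum(),p.mean(0).round(1),cv2.minAreaRect(p[:,:2].astype(np.float32)))
E
```

```text
t 23.15 tcp [447.4  -5.8 203.4] w 61.5 F [-0.2  0.5  0.8] q [-0.04  0.2   2.03 -0.    0.91 -1.63]
[[-0.    -0.016  1.   ]
 [-0.     1.     0.016]
 [-1.    -0.    -0.   ]]
delta tool cm [16.84  0.02  0.47]
```

Emit:
{"op": "apply_moves", "data": {
  "increments": [
    {"gripper":70,"delta_pos":[4,-0.1,0.47],"dr":[0,0,0]},
    {"gripper":70,"delta_pos":[4,0,0],"dr":[0,0,0]},
    {"gripper":70,"delta_pos":[4,0,0],"dr":[0,0,0]},
    {"gripper":70,"delta_pos":[3,0,0],"dr":[0,0,0]},
    {"gripper":70,"delta_pos":[1.8,0,0],"dr":[0,0,0]}
  ]
}}

```text
t: 23.62
ee_pos: [450.6, -7.5, 32.5]
orientation: [-0.011, 1.575, 0.011]
ft_force: [-0.7, 0.8, 0.0]
width: 61.8
```

Emit:
{"op": "apply_moves", "data": {
  "increments": [
    {"gripper":0,"delta_pos":[0,0,0],"dr":[0,0,0]},
    {"gripper":0,"delta_pos":[0,0,0],"dr":[0,0,0]},
    {"gripper":0,"delta_pos":[0,0,0],"dr":[0,0,0]},
    {"gripper":0,"delta_pos":[0,0,0],"dr":[0,0,0]},
    {"gripper":0,"delta_pos":[0,0,0],"dr":[0,0,0]}
  ]
}}

```text
t: 24.03
ee_pos: [453.2, -6.6, 37.1]
orientation: [-0.012, 1.568, 0.012]
ft_force: [-0.0, -0.6, 1.0]
width: 31.6
```

Emit:
{"op": "apply_moves", "data": {
  "increments": [
    {"gripper":0,"delta_pos":[0,0,0],"dr":[0,0,0]},
    {"gripper":0,"delta_pos":[0,0,0],"dr":[0,0,0]},
    {"gripper":0,"delta_pos":[0,0,0],"dr":[0,0,0]},
    {"gripper":0,"delta_pos":[0,0,0],"dr":[0,0,0]},
    {"gripper":0,"delta_pos":[0,0,0],"dr":[0,0,0]}
  ]
}}

```text
t: 24.45
ee_pos: [452.9, -5.7, 36.8]
orientation: [-0.012, 1.568, 0.013]
ft_force: [-1.3, 5.1, 5.7]
width: 23.6
```

```bash
python3 - <<'E'
from h import *
p,r=obs()
a=np.radians(np.linspace(0,60,16)); print(np.c_[-np.diff(212*np.sin(a)),-np.diff(212*np.cos(a))].round(1).tolist())
E
```

```text
t 24.45 tcp [452.9  -5.7  36.8] w 23.6 F [-1.3  5.1  5.7] q [-0.04  0.53  2.11  0.    0.51 -1.63]
[[ 0.002 -0.015  1.   ]
 [ 0.001  1.     0.015]
 [-1.     0.001  0.002]]
[[-14.8, 0.5], [-14.7, 1.5], [-14.6, 2.6], [-14.4, 3.6], [-14.1, 4.6], [-13.7, 5.5], [-13.3, 6.5], [-12.8, 7.4], [-12.3, 8.3], [-11.7, 9.1], [-11.0, 9.9], [-10.3, 10.6], [-9.5, 11.3], [-8.7, 12.0], [-7.8, 12.5]]
```

Emit:
{"op": "apply_moves", "data": {
  "increments": [
    {"gripper":0,"delta_pos":[-1.48,0,0.05],"dr":[0,0,0]},
    {"gripper":0,"delta_pos":[-1.47,0,0.15],"dr":[0,0,0]},
    {"gripper":0,"delta_pos":[-1.46,0,0.26],"dr":[0,0,0]},
    {"gripper":0,"delta_pos":[-1.44,0,0.36],"dr":[0,0,0]},
    {"gripper":0,"delta_pos":[-1.41,0,0.46],"dr":[0,0,0]}
  ]
}}

```text
t: 24.87
ee_pos: [464.5, -5.5, 109.0]
orientation: [-0.012, 1.571, 0.013]
ft_force: [3.0, 5.1, -10.2]
width: 24.0
```

Emit:
{"op": "apply_moves", "data": {
  "increments": [
    {"gripper":0,"delta_pos":[-1.37,0,0.55],"dr":[0,0,0]},
    {"gripper":0,"delta_pos":[-1.33,0,0.65],"dr":[0,0,0]},
    {"gripper":0,"delta_pos":[-1.28,0,0.74],"dr":[0,0,0]},
    {"gripper":0,"delta_pos":[-1.23,0,0.83],"dr":[0,0,0]},
    {"gripper":0,"delta_pos":[-1.17,0,0.91],"dr":[0,0,0]}
  ]
}}

```text
t: 25.28
ee_pos: [499.7, -5.0, 172.0]
orientation: [-0.012, 1.575, 0.013]
ft_force: [0.4, 2.6, -11.5]
width: 23.6
```

Emit:
{"op": "apply_moves", "data": {
  "increments": [
    {"gripper":0,"delta_pos":[-1.1,0,0.99],"dr":[0,0,0]},
    {"gripper":0,"delta_pos":[-1.03,0,1.06],"dr":[0,0,0]},
    {"gripper":0,"delta_pos":[-0.95,0,1.13],"dr":[0,0,0]},
    {"gripper":0,"delta_pos":[-0.87,0,1.2],"dr":[0,0,0]},
    {"gripper":0,"delta_pos":[-0.78,0,1.25],"dr":[0,0,0]}
  ]
}}

```text
t: 25.7
ee_pos: [554.4, -4.1, 218.7]
orientation: [-0.012, 1.579, 0.013]
ft_force: [-6.4, 1.0, -4.9]
width: 24.1
```

Emit:
{"op": "apply_moves", "data": {
  "increments": [
    {"gripper":0,"delta_pos":[0,0,0],"dr":[0,0,0]},
    {"gripper":0,"delta_pos":[0,0,0],"dr":[0,0,0]},
    {"gripper":0,"delta_pos":[0,0,0],"dr":[0,0,0]},
    {"gripper":0,"delta_pos":[0,0,0],"dr":[0,0,0]},
    {"gripper":0,"delta_pos":[0,0,0],"dr":[0,0,0]}
  ]
}}

```text
t: 26.12
ee_pos: [557.7, -4.1, 220.4]
orientation: [-0.012, 1.57, 0.013]
ft_force: [-2.5, 1.6, 5.4]
width: 23.4
```

```bash
cat >> h.py <<'E'
def tilt():
    for n in('top','side'):
        d=grab(n);P=cloud(d);hsv=cv2.cvtColor(d['img'],cv2.COLOR_RGB2HSV)
        m=(hsv[...,1]<60)&(P[...,0]>570)&(P[...,0]<670)&(P[...,1]>-140)&(P[...,1]<130)&(P[...,2]>54)&(P[...,2]<215)&(d['range_z']>0)
        m=cv2.erode(m.astype(np.uint8),np.ones((3,3)))>0; q=P[m]
        for _ in range(4):
            c=q.mean(0);nn=np.linalg.svd(q-c,full_matrices=False)[2][2];nn*=np.sign(nn[2]);e=np.abs((q-c)@nn);q=q[e<max(2*e.std(),4)]
        print(n,len(q),'n',nn.round(3),'tilt',np.degrees(np.arccos(nn[2])).round(2),c.round(1))
E
python3 - <<'E'
from h import *
obs(); tilt()
E
```

```text
t 26.1167 tcp [557.7  -4.1 220.4] w 23.4 F [-2.5  1.6  5.4] q [-0.03  0.34  1.79  0.    1.01 -1.62]
[[ 0.001 -0.016  1.   ]
 [ 0.001  1.     0.016]
 [-1.     0.001  0.001]]
top 149 n [0.839 0.011 0.544] tilt 57.05 [619.   92.  129.5]
side 65 n [0.84  0.012 0.542] tilt 57.18 [6.237e+02 4.000e-01 1.273e+02]
```

Emit:
{"op": "apply_moves", "data": {
  "increments": [
    {"gripper":70,"delta_pos":[0,0,0],"dr":[0,0,0]},
    {"gripper":70,"delta_pos":[0,0,0],"dr":[0,0,0]},
    {"gripper":70,"delta_pos":[0,0,0],"dr":[0,0,0]},
    {"gripper":70,"delta_pos":[0,0,0],"dr":[0,0,0]},
    {"gripper":70,"delta_pos":[0,0,0],"dr":[0,0,0]}
  ]
}}

```text
t: 26.63
ee_pos: [557.9, -4.7, 219.4]
orientation: [-0.012, 1.571, 0.012]
ft_force: [0.3, -0.2, 0.2]
width: 53.5
```

Emit:
{"op": "apply_moves", "data": {
  "increments": [
    {"gripper":70,"delta_pos":[-3,0,-0.5],"dr":[0,0,0]},
    {"gripper":70,"delta_pos":[-3,0,-2],"dr":[0,0,0]},
    {"gripper":70,"delta_pos":[0,0,-3],"dr":[0,0,0]},
    {"gripper":70,"delta_pos":[0,0,-3.5],"dr":[0,0,0]},
    {"gripper":70,"delta_pos":[0,0,-3.5],"dr":[0,0,0]}
  ]
}}

```text
t: 27.05
ee_pos: [432.0, -6.7, 279.6]
orientation: [-0.012, 1.57, 0.012]
ft_force: [0.4, -0.3, 0.6]
width: 61.7
```

```bash
python3 - <<'E'
from h import *
obs(); tilt()
d=load('top'); save(d,'top6.png',(240,110,400,230),5); save(load('side'),'side6.png',(190,80,340,220),4)
E
```

```text
t 27.05 tcp [432.   -6.7 279.6] w 61.7 F [ 0.4 -0.3  0.6] q [-0.04  0.07  1.99 -0.    1.09 -1.63]
[[ 0.001 -0.016  1.   ]
 [-0.     1.     0.016]
 [-1.    -0.     0.001]]
top 1182 n [0.84  0.013 0.543] tilt 57.11 [621.   -4.8 128.6]
side 67 n [0.839 0.012 0.544] tilt 57.02 [624.3  -5.5 126.3]
```

View pics/top6.png

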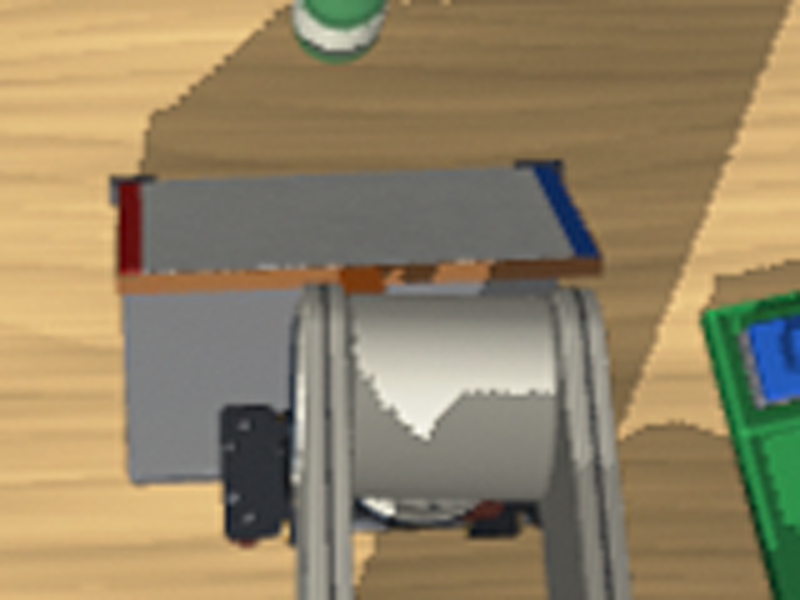

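```bash
python3 - <<'E'
from h import *
d=load('top');P=cloud(d);hsv=cv2.cvtColor(d['img'],cv2.COLOR_RGB2HSV);v,u=np.mgrid[:384,:512]
b=(u>262)&(u<358)&(v>140)&(v<170)&(d['range_z']>0)
o=b&(hsv[...,0]>3)&(hsv[...,0]<20)&(hsv[...,1]>130)&(P[...,2]>150)&(P[...,2]<215)&(P[...,0]>540)&(P[...,0]<600)
print('edge face mean',P[o].mean(0).round(1),o.sum(),np.percentile(P[o][:,0],[5,95]),np.percentile(P[o][:,2],[5,95]))
for t in(57.1,60):
    a=np.radians(t);print(t,'edge expected',664.5-175*np.cos(a),46+175*np.sin(a))
k=b&(hsv[...,1]<60)&(P[...,2]>100)&(P[...,2]<215);print(np.percentile(P[k],[1,99],axis=0).round(1))
E
```

```text
edge face mean [573.   -1.1 193.5] 283 [567.97938098 577.74477453] [187.2798552  205.53426747]
57.1 edge expected 569.4444712586326 192.93347629352232
60 edge expected 577.0 197.55444566227675
[[ 579.  -128.1  101. ]
 [ 639.2  116.2  194.7]]
```

The views agree on about 57-58° (normals 57.1°, free edge ≈58°), so I regrip and raise it ~2.5°.

Emit:
{"op": "apply_moves", "data": {
  "increments": [
    {"gripper":60,"delta_pos":[0,-0.12,2.5],"dr":[0,0,0]},
    {"gripper":60,"delta_pos":[0,0,3.5],"dr":[0,0,0]},
    {"gripper":60,"delta_pos":[0,0,3.5],"dr":[0,0,0]},
    {"gripper":60,"delta_pos":[0,0,2.4],"dr":[0,0,0]},
    {"gripper":60,"delta_pos":[0,0,0],"dr":[0,0,0]}
  ]
}}

```text
t: 27.57
ee_pos: [557.1, -6.0, 279.3]
orientation: [-0.012, 1.567, 0.012]
ft_force: [0.0, -0.5, 0.4]
width: 52.9
```

Emit:
{"op": "apply_moves", "data": {
  "increments": [
    {"gripper":60,"delta_pos":[2,0,0],"dr":[0,0,0]},
    {"gripper":60,"delta_pos":[2,0,0],"dr":[0,0,0]},
    {"gripper":60,"delta_pos":[1.5,0,0],"dr":[0,0,0]},
    {"gripper":60,"delta_pos":[1,0,0],"dr":[0,0,0]},
    {"gripper":60,"delta_pos":[0,0,0],"dr":[0,0,0]}
  ]
}}

```text
t: 27.98
ee_pos: [550.7, -5.9, 212.2]
orientation: [-0.012, 1.575, 0.012]
ft_force: [-1.2, -1.4, -0.5]
width: 52.7
```

Emit:
{"op": "apply_moves", "data": {
  "increments": [
    {"gripper":0,"delta_pos":[0,0,0],"dr":[0,0,0]},
    {"gripper":0,"delta_pos":[0,0,0],"dr":[0,0,0]},
    {"gripper":0,"delta_pos":[0,0,0],"dr":[0,0,0]},
    {"gripper":0,"delta_pos":[0,0,0],"dr":[0,0,0]},
    {"gripper":0,"delta_pos":[0,0,0],"dr":[0,0,0]}
  ]
}}

```text
t: 28.4
ee_pos: [552.4, -4.2, 215.3]
orientation: [-0.008, 1.569, 0.014]
ft_force: [0.6, 4.6, 2.6]
width: 23.9
```

Emit:
{"op": "apply_moves", "data": {
  "increments": [
    {"gripper":0,"delta_pos":[0,0,0],"dr":[0,0,0]},
    {"gripper":0,"delta_pos":[0,0,0],"dr":[0,0,0]},
    {"gripper":0,"delta_pos":[0,0,0],"dr":[0,0,0]},
    {"gripper":0,"delta_pos":[0,0,0],"dr":[0,0,0]},
    {"gripper":0,"delta_pos":[0,0,0],"dr":[0,0,0]}
  ]
}}

```text
t: 28.82
ee_pos: [552.4, -4.2, 215.2]
orientation: [-0.01, 1.569, 0.014]
ft_force: [-0.0, 8.6, 2.2]
width: 23.7
```

```bash
python3 - <<'E'
from h import *
obs(); tilt()
E
```

```text
t 28.8167 tcp [552.4  -4.2 215.2] w 23.7 F [-0.   8.6  2.2] q [-0.03  0.34  1.81  0.    1.   -1.62]
[[ 0.002 -0.015  1.   ]
 [ 0.003  1.     0.015]
 [-1.     0.003  0.002]]
top 187 n [0.839 0.01  0.544] tilt 57.01 [624.8  93.3 120.2]
side 60 n [0.839 0.011 0.543] tilt 57.09 [623.1   2.6 128.2]
```

Emit:
{"op": "apply_moves", "data": {
  "increments": [
    {"gripper":0,"delta_pos":[-0.12,0,0.18],"dr":[0,0,0]},
    {"gripper":0,"delta_pos":[-0.12,0,0.19],"dr":[0,0,0]},
    {"gripper":0,"delta_pos":[-0.12,0,0.19],"dr":[0,0,0]},
    {"gripper":0,"delta_pos":[-0.11,0,0.19],"dr":[0,0,0]},
    {"gripper":0,"delta_pos":[-0.11,0,0.19],"dr":[0,0,0]}
  ]
}}

```text
t: 29.33
ee_pos: [558.2, -4.1, 218.8]
orientation: [-0.01, 1.578, 0.014]
ft_force: [-5.7, 7.6, -5.5]
width: 23.7
```

Emit:
{"op": "apply_moves", "data": {
  "increments": [
    {"gripper":0,"delta_pos":[0,0,0],"dr":[0,0,0]},
    {"gripper":0,"delta_pos":[0,0,0],"dr":[0,0,0]},
    {"gripper":0,"delta_pos":[0,0,0],"dr":[0,0,0]},
    {"gripper":0,"delta_pos":[0,0,0],"dr":[0,0,0]},
    {"gripper":0,"delta_pos":[0,0,0],"dr":[0,0,0]}
  ]
}}

```text
t: 29.75
ee_pos: [558.6, -4.2, 219.0]
orientation: [-0.01, 1.577, 0.014]
ft_force: [-5.1, 8.2, -4.6]
width: 23.9
```

```bash
python3 - <<'E'
from h import *
obs(); tilt()
E
```

```text
t 29.75 tcp [558.6  -4.2 219. ] w 23.9 F [-5.1  8.2 -4.6] q [-0.03  0.34  1.78  0.    1.02 -1.62]
[[-0.006 -0.015  1.   ]
 [ 0.003  1.     0.015]
 [-1.     0.003 -0.006]]
top 148 n [0.858 0.011 0.514] tilt 59.07 [622.9  94.8 128.3]
side 23 n [0.853 0.007 0.522] tilt 58.54 [ 6.258e+02 -1.000e-01  1.297e+02]
```

Emit:
{"op": "apply_moves", "data": {
  "increments": [
    {"gripper":0,"delta_pos":[-0.09,0,0.15],"dr":[0,0,0]},
    {"gripper":0,"delta_pos":[-0.09,0,0.15],"dr":[0,0,0]},
    {"gripper":0,"delta_pos":[0,0,0],"dr":[0,0,0]},
    {"gripper":0,"delta_pos":[0,0,0],"dr":[0,0,0]},
    {"gripper":0,"delta_pos":[0,0,0],"dr":[0,0,0]}
  ]
}}

```text
t: 30.27
ee_pos: [561.6, -4.1, 220.6]
orientation: [-0.01, 1.577, 0.014]
ft_force: [-3.6, 7.6, -5.5]
width: 23.6
```

Emit:
{"op": "apply_moves", "data": {
  "increments": [
    {"gripper":70,"delta_pos":[0,0,0],"dr":[0,0,0]},
    {"gripper":70,"delta_pos":[0,0,0],"dr":[0,0,0]},
    {"gripper":70,"delta_pos":[0,0,0],"dr":[0,0,0]},
    {"gripper":70,"delta_pos":[0,0,0],"dr":[0,0,0]},
    {"gripper":70,"delta_pos":[0,0,0],"dr":[0,0,0]}
  ]
}}

```text
t: 30.68
ee_pos: [564.7, -6.0, 222.4]
orientation: [-0.012, 1.57, 0.012]
ft_force: [0.2, 0.4, 0.3]
width: 53.6
```

Emit:
{"op": "apply_moves", "data": {
  "increments": [
    {"gripper":70,"delta_pos":[-2.5,0,-0.3],"dr":[0,0,0]},
    {"gripper":70,"delta_pos":[-3,0,-1],"dr":[0,0,0]},
    {"gripper":70,"delta_pos":[-0.5,0,-3],"dr":[0,0,0]},
    {"gripper":70,"delta_pos":[0,0,-3.5],"dr":[0,0,0]},
    {"gripper":70,"delta_pos":[0,0,-3.5],"dr":[0,0,0]}
  ]
}}

```text
t: 31.1
ee_pos: [450.8, -7.7, 282.7]
orientation: [-0.012, 1.569, 0.012]
ft_force: [-0.4, 0.1, 0.6]
width: 61.5
```

```bash
python3 - <<'E'
from h import *
obs(); tilt()
d=load('top');P=cloud(d);hsv=cv2.cvtColor(d['img'],cv2.COLOR_RGB2HSV);v,u=np.mgrid[:384,:512]
b=(u>262)&(u<358)&(v>140)&(v<170)&(d['range_z']>0)
o=b&(hsv[...,0]>3)&(hsv[...,0]<20)&(hsv[...,1]>130)&(P[...,2]>150)&(P[...,2]<215)&(P[...,0]>540)&(P[...,0]<600)
print('edge face mean',P[o].mean(0).round(1))
E
```

```text
t 31.1 tcp [450.8  -7.7 282.7] w 61.5 F [-0.4  0.1  0.6] q [-0.04  0.09  1.95 -0.    1.1  -1.63]
[[ 0.002 -0.016  1.   ]
 [-0.     1.     0.016]
 [-1.    -0.     0.002]]
top 955 n [0.863 0.013 0.504] tilt 59.71 [626.   -7.9 129. ]
side 8 n [0.869 0.015 0.495] tilt 60.31 [628.2  -4.  128.5]
edge face mean [579.3  83.8 196.3]
```

Panel is at ~60°. Now I re-measure the markers, since one may have been knocked.

```bash
cat >> h.py <<'E'
def markers(n='top',fresh=True,lo=10,hi=30):
    d=grab(n) if fresh else load(n); P=cloud(d); hsv=cv2.cvtColor(d['img'],cv2.COLOR_RGB2HSV); H,S,V=[hsv[...,i] for i in range(3)]
    near=(d['range_z']>0)&(P[...,0]>200)&(P[...,1]>150)&(P[...,2]<hi)
    white=near&(S<60)&(V>110)&(P[...,2]>lo)
    caps={'yellow':(H>20)&(H<35)&(S>120),'green':(H>40)&(H<85)&(S>120),'black':(V<60),'orange':(H>5)&(H<18)&(S>200)&(V>150)}
    for c,m in caps.items():
        m=(m&near&(P[...,2]>lo)); nl,lab,st,ce=cv2.connectedComponentsWithStats(m.astype(np.uint8))
        for i in range(1,nl):
            if st[i,4]<30: continue
            # cap + touching white
            g=cv2.dilate((lab==i).astype(np.uint8),np.ones((7,7)))>0; cap=lab==i
            nw,lw,sw,_=cv2.connectedComponentsWithStats(white.astype(np.uint8)); ids=[j for j in np.unique(lw[g&white]) if j>0 and sw[j,4]>60]
            if not ids: continue
            body=cap|np.isin(lw,ids); p=P[body]; r=cv2.minAreaRect(p[:,:2].astype(np.float32)); dirn=P[cap][:,:2].mean(0)-P[np.isin(lw,ids)][:,:2].mean(0)
            print(n,c,'ctr',np.round(r[0],1),'size',np.round(r[1],1),'yaw(cap dir)',np.degrees(np.arctan2(dirn[1],dirn[0])).round(1),'z',np.percentile(p[:,2],[10,90]).round(0))
    return d
E
python3 - <<'E'
from h import *
d=markers(); save(d,'top7.png',(60,90,260,330),2.5)
E
```

```text
top yellow ctr [555.7 347.2] size [ 21.6 117.2] yaw(cap dir) 100.8 z [16. 26.]
top green ctr [508.6 337.2] size [ 23.3 117.6] yaw(cap dir) 104.2 z [16. 25.]
top black ctr [457.  321.8] size [ 21.  116.9] yaw(cap dir) 93.7 z [16. 25.]
```

View pics/top7.png

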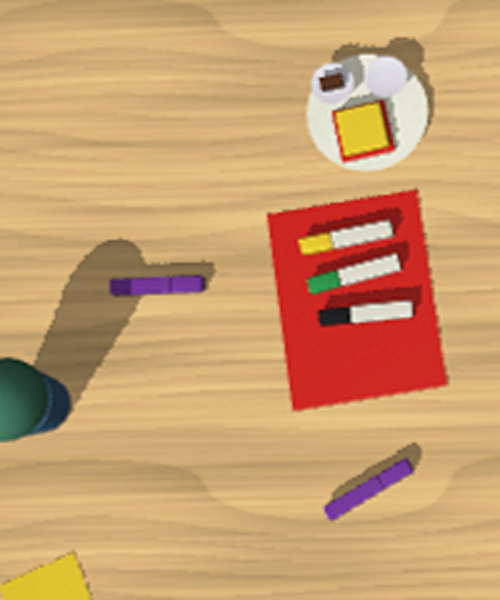

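Emit:
{"op": "apply_moves", "data": {
  "increments": [
    {"gripper":45,"delta_pos":[0,3,0.1],"dr":[0.1,0,0]},
    {"gripper":45,"delta_pos":[0,0,0],"dr":[0.117,0,0]},
    {"gripper":45,"delta_pos":[0,0,0],"dr":[0.117,0,0]},
    {"gripper":45,"delta_pos":[0,0,0],"dr":[0.117,0,0]},
    {"gripper":45,"delta_pos":[0,0,0],"dr":[0.117,0,0]}
  ]
}}

```text
t: 31.67
ee_pos: [453.5, 22.7, 282.3]
orientation: [0.437, 1.525, -0.437]
ft_force: [-0.2, -0.0, 0.2]
width: 39.7
```

Emit:
{"op": "apply_moves", "data": {
  "increments": [
    {"gripper":45,"delta_pos":[0,0,0],"dr":[0.119,0,0]},
    {"gripper":45,"delta_pos":[0,0,0],"dr":[0.119,0,0]},
    {"gripper":45,"delta_pos":[0,0,0],"dr":[0.119,0,0]},
    {"gripper":45,"delta_pos":[0,0,0],"dr":[0.119,0,0]},
    {"gripper":45,"delta_pos":[0,0,0],"dr":[0.119,0,0]}
  ]
}}

```text
t: 32.08
ee_pos: [453.5, 22.5, 282.3]
orientation: [0.897, 1.377, -0.896]
ft_force: [-0.1, 0.4, -1.3]
width: 39.5
```

Emit:
{"op": "apply_moves", "data": {
  "increments": [
    {"gripper":45,"delta_pos":[0,0,0],"dr":[0.119,0,0]},
    {"gripper":45,"delta_pos":[0,0,0],"dr":[0.119,0,0]},
    {"gripper":45,"delta_pos":[0,0,0],"dr":[0.119,0,0]},
    {"gripper":45,"delta_pos":[0,0.2,-3.5],"dr":[0,0,0]},
    {"gripper":45,"delta_pos":[0,0.2,-3.5],"dr":[0,0,0]}
  ]
}}

```text
t: 32.5
ee_pos: [453.0, 92.5, 282.4]
orientation: [1.164, 1.237, -1.162]
ft_force: [-0.0, -0.5, -0.3]
width: 39.4
```

Emit:
{"op": "apply_moves", "data": {
  "increments": [
    {"gripper":45,"delta_pos":[1.5,0.2,-3.5],"dr":[0,0,0]},
    {"gripper":45,"delta_pos":[1.5,0.2,-3.5],"dr":[0,0,0]},
    {"gripper":45,"delta_pos":[1.5,0.2,-3.5],"dr":[0,0,0]},
    {"gripper":45,"delta_pos":[1.5,0.2,-3.5],"dr":[0,0,0]},
    {"gripper":45,"delta_pos":[1.5,0.2,-3.5],"dr":[0,0,0]}
  ]
}}

```text
t: 32.92
ee_pos: [450.7, 270.4, 206.4]
orientation: [1.161, 1.239, -1.159]
ft_force: [0.6, 0.7, 1.2]
width: 39.6
```

Emit:
{"op": "apply_moves", "data": {
  "increments": [
    {"gripper":45,"delta_pos":[1.5,0.2,-3],"dr":[0,0,0]},
    {"gripper":45,"delta_pos":[1.5,0,-1.5],"dr":[0,0,0]},
    {"gripper":45,"delta_pos":[1.5,0,0],"dr":[0,0,0]},
    {"gripper":45,"delta_pos":[1.5,0,0],"dr":[0,0,0]},
    {"gripper":45,"delta_pos":[0,0,0],"dr":[0,0,0]}
  ]
}}

```text
t: 33.33
ee_pos: [448.0, 313.1, 144.1]
orientation: [1.156, 1.241, -1.163]
ft_force: [-1.2, -0.7, -0.9]
width: 39.4
```

```bash
cat >> h.py <<'E'
def to(x,y,z,yaw):
    p,r=obs(); cur=np.degrees(np.arctan2(r[1,1],r[0,1])); print('tool delta cm',(r.T@(np.array([x,y,z])-p)/10).round(2),'rot about x',round(np.radians(cur-yaw),3))
E
python3 - <<'E'
from h import *
d=markers('wrist'); to(457,321.5,17,3.6)
E
```

```text
wrist yellow ctr [555.  350.3] size [ 21.2 119.7] yaw(cap dir) 100.9 z [17. 22.]
wrist yellow ctr [666.6 308. ] size [ 43.2 138.9] yaw(cap dir) 90.8 z [12. 24.]
wrist green ctr [506.9 340.1] size [ 20.3 117.8] yaw(cap dir) 104.5 z [20. 22.]
wrist black ctr [456.  324.9] size [ 19.8 117.7] yaw(cap dir) 94.0 z [20. 22.]
t 33.3833 tcp [448.6 313.1 145.5] w 39.5 F [ 0.1 -0.1  0.3] q [ 0.59  0.43  1.86 -0.    0.85  0.52]
[[-0.002  0.998  0.067]
 [-0.001  0.067 -0.998]
 [-1.    -0.002  0.001]]
tool delta cm [12.84  0.93 -0.8 ] rot about x 0.004
```

Emit:
{"op": "apply_moves", "data": {
  "increments": [
    {"gripper":45,"delta_pos":[0,0.87,-1.0],"dr":[0,0,0]},
    {"gripper":45,"delta_pos":[4,0,0],"dr":[0,0,0]},
    {"gripper":45,"delta_pos":[4,0,0],"dr":[0,0,0]},
    {"gripper":45,"delta_pos":[3,0,0],"dr":[0,0,0]},
    {"gripper":45,"delta_pos":[1.6,0,0],"dr":[0,0,0]}
  ]
}}

```text
t: 33.8
ee_pos: [456.5, 323.0, 18.7]
orientation: [1.159, 1.24, -1.162]
ft_force: [-0.1, -0.8, -0.5]
width: 39.0
```

Emit:
{"op": "apply_moves", "data": {
  "increments": [
    {"gripper":45,"delta_pos":[0,0,0],"dr":[0,0,0]},
    {"gripper":0,"delta_pos":[0,0,0],"dr":[0,0,0]},
    {"gripper":0,"delta_pos":[0,0,0],"dr":[0,0,0]},
    {"gripper":0,"delta_pos":[0,0,0],"dr":[0,0,0]},
    {"gripper":0,"delta_pos":[0,0,0],"dr":[0,0,0]}
  ]
}}

```text
t: 34.22
ee_pos: [457.9, 324.3, 22.9]
orientation: [1.163, 1.239, -1.157]
ft_force: [0.3, -0.6, 4.0]
width: 19.6
```

```bash
python3 - <<'E'
from h import *
obs()
E
```

```text
t 34.2167 tcp [457.9 324.3  22.9] w 19.6 F [ 0.3 -0.6  4. ] q [ 0.59  0.64  1.87 -0.    0.62  0.53]
[[ 0.003  0.998  0.066]
 [ 0.002  0.066 -0.998]
 [-1.     0.003 -0.002]]
```

Emit:
{"op": "apply_moves", "data": {
  "increments": [
    {"gripper":0,"delta_pos":[0,0,0],"dr":[0,0,0]},
    {"gripper":0,"delta_pos":[0,0,0],"dr":[0,0,0]},
    {"gripper":0,"delta_pos":[0,0,0],"dr":[0,0,0]},
    {"gripper":0,"delta_pos":[0,0,0],"dr":[0,0,0]},
    {"gripper":0,"delta_pos":[0,0,0],"dr":[0,0,0]}
  ]
}}

```text
t: 34.63
ee_pos: [457.9, 324.3, 22.9]
orientation: [1.163, 1.239, -1.157]
ft_force: [-0.6, -0.1, 7.4]
width: 19.6
```

```bash
python3 - <<'E'
from h import *
obs();d=grab('side');save(d,'side8.png',(190,180,310,290),5)
E
```

```text
t 34.6333 tcp [457.9 324.3  22.9] w 19.6 F [-0.6 -0.1  7.4] q [ 0.6   0.64  1.87 -0.    0.62  0.53]
[[ 0.003  0.998  0.067]
 [ 0.002  0.067 -0.998]
 [-1.     0.003 -0.002]]
```

View pics/side8.png

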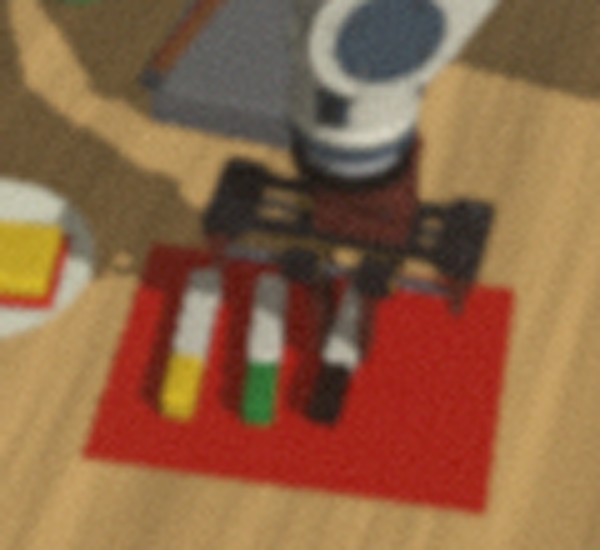

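Side crop: the fingers are on the black-capped marker at (340,340); the yellow (180,390) and green (260,395) ones are untouched. Lifting.

Emit:
{"op": "apply_moves", "data": {
  "increments": [
    {"gripper":0,"delta_pos":[-2,0,0],"dr":[0,0,0]},
    {"gripper":0,"delta_pos":[-4,0,0],"dr":[0,0,0]},
    {"gripper":0,"delta_pos":[-4,0,0],"dr":[0,0,0]},
    {"gripper":0,"delta_pos":[-4,0,0],"dr":[0,0,0]},
    {"gripper":0,"delta_pos":[-2,0,0],"dr":[0,0,0]}
  ]
}}

```text
t: 35.1
ee_pos: [458.2, 324.6, 186.5]
orientation: [1.165, 1.238, -1.154]
ft_force: [0.6, -0.0, -0.0]
width: 19.5
```

Emit:
{"op": "apply_moves", "data": {
  "increments": [
    {"gripper":0,"delta_pos":[0,-0.25,2],"dr":[0,0,0]},
    {"gripper":0,"delta_pos":[0,-0.45,4],"dr":[0,0,0]},
    {"gripper":0,"delta_pos":[0,-0.45,4],"dr":[0,0,0]},
    {"gripper":0,"delta_pos":[0,-0.45,4],"dr":[0,0,0]},
    {"gripper":0,"delta_pos":[0,-0.45,4],"dr":[0,0,0]}
  ]
}}

```text
t: 35.52
ee_pos: [447.7, 141.1, 181.9]
orientation: [1.16, 1.239, -1.158]
ft_force: [0.8, -0.6, 0.3]
width: 19.4
```

Emit:
{"op": "apply_moves", "data": {
  "increments": [
    {"gripper":0,"delta_pos":[0,-0.45,4],"dr":[0,0,0]},
    {"gripper":0,"delta_pos":[0,-0.45,4],"dr":[0,0,0]},
    {"gripper":0,"delta_pos":[0,-0.45,4],"dr":[0,0,0]},
    {"gripper":0,"delta_pos":[0,-0.45,4],"dr":[0,0,0]},
    {"gripper":0,"delta_pos":[0,-0.45,4],"dr":[0,0,0]}
  ]
}}

```text
t: 35.93
ee_pos: [438.6, -60.4, 181.9]
orientation: [1.161, 1.238, -1.159]
ft_force: [0.9, -0.2, 0.4]
width: 19.7
```

Emit:
{"op": "apply_moves", "data": {
  "increments": [
    {"gripper":0,"delta_pos":[0,-0.45,4],"dr":[0,0,0]},
    {"gripper":0,"delta_pos":[0,-0.45,4],"dr":[0,0,0]},
    {"gripper":0,"delta_pos":[0,-0.45,4],"dr":[0,0,0]},
    {"gripper":0,"delta_pos":[0,-0.45,4],"dr":[0,0,0]},
    {"gripper":0,"delta_pos":[0,-0.45,4],"dr":[0,0,0]}
  ]
}}

```text
t: 36.35
ee_pos: [429.3, -261.7, 181.9]
orientation: [1.16, 1.238, -1.16]
ft_force: [0.3, 0.6, -0.3]
width: 19.4
```

Emit:
{"op": "apply_moves", "data": {
  "increments": [
    {"gripper":0,"delta_pos":[0,-0.45,4],"dr":[0,0,0]},
    {"gripper":0,"delta_pos":[0,-0.45,4],"dr":[0,0,0]},
    {"gripper":0,"delta_pos":[0,-0.3,2],"dr":[-0.06,0,0]},
    {"gripper":0,"delta_pos":[0,0,0],"dr":[-0.066,0,0]},
    {"gripper":0,"delta_pos":[0,0,0],"dr":[0,0,0]}
  ]
}}

```text
t: 36.77
ee_pos: [424.1, -361.6, 181.6]
orientation: [1.066, 1.293, -1.066]
ft_force: [0.4, 0.1, -0.2]
width: 19.6
```

```bash
python3 - <<'E'
from h import *
to(427.5,-358.4,38,11); d=grab('wrist'); save(d,'wrist9.png')
E
```

```text
t 36.7667 tcp [ 424.1 -361.6  181.6] w 19.6 F [ 0.4  0.1 -0.2] q [-0.73  0.39  1.82  0.    0.93 -0.92]
[[ 0.001  0.982  0.191]
 [-0.001  0.191 -0.982]
 [-1.     0.001  0.001]]
tool delta cm [14.36  0.39 -0.26] rot about x 0.0
```

View pics/wrist9.png

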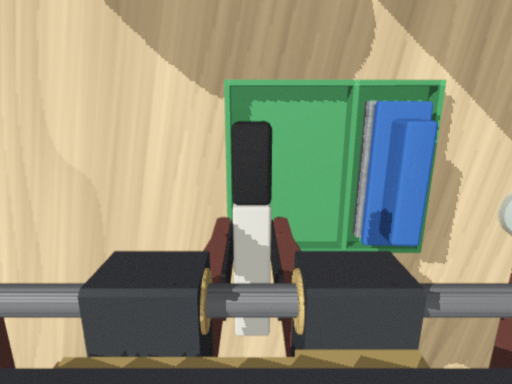

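Black-capped marker held squarely, above the large bay's left side (250,165). Lowering to just above the floor.

Emit:
{"op": "apply_moves", "data": {
  "increments": [
    {"gripper":0,"delta_pos":[2,0.7,-0.26],"dr":[0,0,0]},
    {"gripper":0,"delta_pos":[4,0,0],"dr":[0,0,0]},
    {"gripper":0,"delta_pos":[4,0,0],"dr":[0,0,0]},
    {"gripper":0,"delta_pos":[3,0,0],"dr":[0,0,0]},
    {"gripper":0,"delta_pos":[1,0,0],"dr":[0,0,0]}
  ]
}}

```text
t: 37.23
ee_pos: [428.9, -353.4, 37.5]
orientation: [1.068, 1.3, -1.068]
ft_force: [-1.5, 0.4, -0.7]
width: 19.6
```

Emit:
{"op": "apply_moves", "data": {
  "increments": [
    {"gripper":0,"delta_pos":[0.5,0,0],"dr":[0,0,0]},
    {"gripper":0,"delta_pos":[0.3,0,0],"dr":[0,0,0]},
    {"gripper":0,"delta_pos":[0,0,0],"dr":[0,0,0]},
    {"gripper":0,"delta_pos":[0,0,0],"dr":[0,0,0]},
    {"gripper":0,"delta_pos":[0,0,0],"dr":[0,0,0]}
  ]
}}

```text
t: 37.65
ee_pos: [431.7, -357.0, 34.6]
orientation: [1.066, 1.291, -1.066]
ft_force: [0.3, 0.4, 0.3]
width: 20.0
```

Emit:
{"op": "apply_moves", "data": {
  "increments": [
    {"gripper":35,"delta_pos":[0,0,0],"dr":[0,0,0]},
    {"gripper":35,"delta_pos":[0,0,0],"dr":[0,0,0]},
    {"gripper":35,"delta_pos":[0,0,0],"dr":[0,0,0]},
    {"gripper":35,"delta_pos":[0,0,0],"dr":[0,0,0]},
    {"gripper":35,"delta_pos":[0,0,0],"dr":[0,0,0]}
  ]
}}

```text
t: 38.07
ee_pos: [430.8, -356.4, 33.1]
orientation: [1.066, 1.294, -1.066]
ft_force: [1.1, -0.9, 1.3]
width: 30.6
```

Emit:
{"op": "apply_moves", "data": {
  "increments": [
    {"gripper":45,"delta_pos":[-2,0,0],"dr":[0,0,0]},
    {"gripper":45,"delta_pos":[-4,0,0],"dr":[0,0,0]},
    {"gripper":45,"delta_pos":[-4,0,0],"dr":[0,0,0]},
    {"gripper":45,"delta_pos":[-4,0,0],"dr":[0,0,0]},
    {"gripper":45,"delta_pos":[-2,0,0],"dr":[0,0,0]}
  ]
}}

```text
t: 38.48
ee_pos: [432.2, -357.5, 197.6]
orientation: [1.065, 1.288, -1.065]
ft_force: [0.7, -0.6, 0.7]
width: 39.7
```

```bash
cat >> h.py <<'E'
def bay():
    d=grab('wrist'); P=cloud(d); c=np.array([458.9,-352.3]); a=np.radians(11); ax=np.array([np.cos(a),np.sin(a)]); ay=np.array([-ax[1],ax[0]])
    q=P[...,:2]-c; bx=q@ax; by=q@ay; hsv=cv2.cvtColor(d['img'],cv2.COLOR_RGB2HSV)
    m=(abs(bx)<56)&(abs(by)<90)&(d['range_z']>0)&(P[...,2]<60)&~((hsv[...,0]>45)&(hsv[...,0]<80)&(hsv[...,1]>100))
    m[255:]=0; nl,lab,st,ce=cv2.connectedComponentsWithStats(cv2.morphologyEx(m.astype(np.uint8),cv2.MORPH_OPEN,np.ones((5,5))))
    for i in range(1,nl):
        if st[i,4]>150:
            k=lab==i; r=cv2.minAreaRect(np.c_[bx[k],by[k]].astype(np.float32)); print('in bay',np.round(r[0],1),np.round(r[1],1),round(r[2],1),'z',np.percentile(P[k][:,2],[10,50,90]).round(0))
    return d
E
python3 - <<'E'
from h import *
obs(); bay(); markers('top')
E
```

```text
t 38.4833 tcp [ 432.2 -357.5  197.6] w 39.7 F [ 0.7 -0.6  0.7] q [-0.71  0.37  1.8   0.    0.96 -0.9 ]
[[ 0.004  0.982  0.191]
 [-0.004  0.191 -0.982]
 [-1.     0.003  0.004]]
in bay [-29.5  -2.3] [ 22.1 126.8] 0.4 z [23. 24. 25.]
top yellow ctr [555.8 347.6] size [ 22.5 119.4] yaw(cap dir) 100.8 z [16. 25.]
top green ctr [507.5 337.3] size [ 20.5 117.9] yaw(cap dir) 104.4 z [16. 25.]
```

Emit:
{"op": "apply_moves", "data": {
  "increments": [
    {"gripper":45,"delta_pos":[0,0.38,-2],"dr":[0,0,0]},
    {"gripper":45,"delta_pos":[0,0.76,-3.93],"dr":[0,0,0]},
    {"gripper":45,"delta_pos":[0,0.76,-3.93],"dr":[0,0,0]},
    {"gripper":45,"delta_pos":[0,0.76,-3.93],"dr":[0,0,0]},
    {"gripper":45,"delta_pos":[0,0.76,-3.93],"dr":[0,0,0]}
  ]
}}

```text
t: 39.0
ee_pos: [429.2, -174.0, 191.6]
orientation: [1.067, 1.296, -1.068]
ft_force: [0.8, 0.7, 0.3]
width: 39.5
```

Emit:
{"op": "apply_moves", "data": {
  "increments": [
    {"gripper":45,"delta_pos":[0,0.76,-3.93],"dr":[0,0,0]},
    {"gripper":45,"delta_pos":[0,0.76,-3.93],"dr":[0,0,0]},
    {"gripper":45,"delta_pos":[0,0.76,-3.93],"dr":[0,0,0]},
    {"gripper":45,"delta_pos":[0,0.76,-3.93],"dr":[0,0,0]},
    {"gripper":45,"delta_pos":[0,0.76,-3.93],"dr":[0,0,0]}
  ]
}}

```text
t: 39.42
ee_pos: [428.9, 26.1, 191.9]
orientation: [1.066, 1.295, -1.068]
ft_force: [1.2, -0.5, 0.8]
width: 39.8
```

Emit:
{"op": "apply_moves", "data": {
  "increments": [
    {"gripper":45,"delta_pos":[0,0.76,-3.93],"dr":[0,0,0]},
    {"gripper":45,"delta_pos":[0,0.76,-3.93],"dr":[0,0,0]},
    {"gripper":45,"delta_pos":[0,0.76,-3.93],"dr":[0,0,0]},
    {"gripper":45,"delta_pos":[0,0.76,-3.93],"dr":[0,0,0]},
    {"gripper":45,"delta_pos":[0,0.76,-3.93],"dr":[0,0,0]}
  ]
}}

```text
t: 39.83
ee_pos: [428.6, 226.1, 191.7]
orientation: [1.065, 1.295, -1.068]
ft_force: [1.4, -0.0, -0.4]
width: 38.9
```

Emit:
{"op": "apply_moves", "data": {
  "increments": [
    {"gripper":45,"delta_pos":[0,0.76,-3.93],"dr":[0,0,0]},
    {"gripper":45,"delta_pos":[0,0.76,-3.93],"dr":[0,0,0]},
    {"gripper":45,"delta_pos":[0,3.7,0.7],"dr":[0,0,0]},
    {"gripper":45,"delta_pos":[0,3.7,0.7],"dr":[0,0,0]},
    {"gripper":45,"delta_pos":[2,0,0],"dr":[-0.056,0,0]}
  ]
}}

```text
t: 40.25
ee_pos: [511.9, 308.1, 174.9]
orientation: [1.03, 1.313, -1.015]
ft_force: [0.4, 0.8, 0.5]
width: 39.4
```

Emit:
{"op": "apply_moves", "data": {
  "increments": [
    {"gripper":45,"delta_pos":[2.5,0,0],"dr":[0,0,0]},
    {"gripper":45,"delta_pos":[0,0,0],"dr":[0,0,0]},
    {"gripper":45,"delta_pos":[0,0,0],"dr":[0,0,0]},
    {"gripper":45,"delta_pos":[0,0,0],"dr":[0,0,0]},
    {"gripper":45,"delta_pos":[0,0,0],"dr":[0,0,0]}
  ]
}}

```text
t: 40.67
ee_pos: [505.4, 305.2, 149.0]
orientation: [1.025, 1.316, -1.023]
ft_force: [-0.4, -0.5, 0.8]
width: 39.1
```

```bash
python3 - <<'E'
from h import *
markers('wrist'); to(507,339,17,14.3)
E
```

```text
wrist yellow ctr [554.9 350.4] size [ 20.4 119.6] yaw(cap dir) 100.7 z [19. 22.]
wrist green ctr [507.  340.1] size [ 19.6 117.5] yaw(cap dir) 103.8 z [20. 22.]
t 40.7167 tcp [505.5 305.2 149.2] w 39.3 F [ 0.6 -0.3 -0.6] q [0.52 0.48 1.77 0.   0.9  0.27]
[[ 0.002  0.969  0.246]
 [ 0.001  0.246 -0.969]
 [-1.     0.002 -0.001]]
tool delta cm [13.22  0.95 -3.23] rot about x -0.001
```

Emit:
{"op": "apply_moves", "data": {
  "increments": [
    {"gripper":45,"delta_pos":[0,0.95,-3.2],"dr":[0,0,0]},
    {"gripper":45,"delta_pos":[4,0,0],"dr":[0,0,0]},
    {"gripper":45,"delta_pos":[4,0,0],"dr":[0,0,0]},
    {"gripper":45,"delta_pos":[3,0,0],"dr":[0,0,0]},
    {"gripper":45,"delta_pos":[1.5,0,0],"dr":[0,0,0]}
  ]
}}

```text
t: 41.13
ee_pos: [505.0, 337.7, 20.5]
orientation: [1.022, 1.318, -1.026]
ft_force: [-1.2, -0.2, -0.4]
width: 39.4
```

Emit:
{"op": "apply_moves", "data": {
  "increments": [
    {"gripper":45,"delta_pos":[0.4,0,0],"dr":[0,0,0]},
    {"gripper":45,"delta_pos":[0.2,0,0],"dr":[0,0,0]},
    {"gripper":45,"delta_pos":[0,0,0],"dr":[0,0,0]},
    {"gripper":45,"delta_pos":[0,0,0],"dr":[0,0,0]},
    {"gripper":45,"delta_pos":[0,0,0],"dr":[0,0,0]}
  ]
}}

```text
t: 41.55
ee_pos: [507.5, 339.0, 18.8]
orientation: [1.026, 1.315, -1.022]
ft_force: [0.4, 0.1, 0.5]
width: 39.8
```

Emit:
{"op": "apply_moves", "data": {
  "increments": [
    {"gripper":0,"delta_pos":[0,0,0],"dr":[0,0,0]},
    {"gripper":0,"delta_pos":[0,0,0],"dr":[0,0,0]},
    {"gripper":0,"delta_pos":[0,0,0],"dr":[0,0,0]},
    {"gripper":0,"delta_pos":[0,0,0],"dr":[0,0,0]},
    {"gripper":0,"delta_pos":[0,0,0],"dr":[0,0,0]}
  ]
}}

```text
t: 41.97
ee_pos: [506.7, 338.5, 17.5]
orientation: [1.025, 1.316, -1.024]
ft_force: [-0.3, -0.6, 5.8]
width: 19.7
```

```bash
python3 - <<'E'
from h import *
obs()
E
```

```text
t 41.9667 tcp [506.7 338.5  17.5] w 19.7 F [-0.3 -0.6  5.8] q [ 0.57  0.7   1.76 -0.    0.68  0.32]
[[ 0.001  0.969  0.246]
 [ 0.     0.246 -0.969]
 [-1.     0.001 -0.   ]]
```

Emit:
{"op": "apply_moves", "data": {
  "increments": [
    {"gripper":0,"delta_pos":[-2,0,0],"dr":[0,0,0]},
    {"gripper":0,"delta_pos":[-4,0,0],"dr":[0,0,0]},
    {"gripper":0,"delta_pos":[-4,0,0],"dr":[0,0,0]},
    {"gripper":0,"delta_pos":[-4,0,0],"dr":[0,0,0]},
    {"gripper":0,"delta_pos":[-3.5,0,0],"dr":[0,0,0]}
  ]
}}

```text
t: 42.38
ee_pos: [506.4, 338.3, 194.3]
orientation: [1.025, 1.316, -1.024]
ft_force: [0.2, 0.1, -0.3]
width: 19.7
```

Emit:
{"op": "apply_moves", "data": {
  "increments": [
    {"gripper":0,"delta_pos":[0,-3.5,-0.88],"dr":[0,0,0]},
    {"gripper":0,"delta_pos":[0,-3.5,-0.88],"dr":[0,0,0]},
    {"gripper":0,"delta_pos":[0,-0.5,2],"dr":[0,0,0]},
    {"gripper":0,"delta_pos":[0,-0.99,3.9],"dr":[0,0,0]},
    {"gripper":0,"delta_pos":[0,-0.99,3.9],"dr":[0,0,0]}
  ]
}}

```text
t: 42.8
ee_pos: [433.4, 236.9, 192.0]
orientation: [1.022, 1.318, -1.021]
ft_force: [0.6, 0.5, -0.5]
width: 19.4
```

Emit:
{"op": "apply_moves", "data": {
  "increments": [
    {"gripper":0,"delta_pos":[0,-0.99,3.9],"dr":[0,0,0]},
    {"gripper":0,"delta_pos":[0,-0.99,3.9],"dr":[0,0,0]},
    {"gripper":0,"delta_pos":[0,-0.99,3.9],"dr":[0,0,0]},
    {"gripper":0,"delta_pos":[0,-0.99,3.9],"dr":[0,0,0]},
    {"gripper":0,"delta_pos":[0,-0.99,3.9],"dr":[0,0,0]}
  ]
}}

```text
t: 43.22
ee_pos: [433.7, 34.1, 192.0]
orientation: [1.024, 1.317, -1.024]
ft_force: [0.9, -0.0, -0.1]
width: 20.0
```

Emit:
{"op": "apply_moves", "data": {
  "increments": [
    {"gripper":0,"delta_pos":[0,-0.99,3.9],"dr":[0,0,0]},
    {"gripper":0,"delta_pos":[0,-0.99,3.9],"dr":[0,0,0]},
    {"gripper":0,"delta_pos":[0,-0.99,3.9],"dr":[0,0,0]},
    {"gripper":0,"delta_pos":[0,-0.99,3.9],"dr":[0,0,0]},
    {"gripper":0,"delta_pos":[0,-0.99,3.9],"dr":[0,0,0]}
  ]
}}

```text
t: 43.63
ee_pos: [433.6, -167.3, 192.0]
orientation: [1.024, 1.316, -1.024]
ft_force: [0.2, 0.7, 0.3]
width: 19.8
```

Emit:
{"op": "apply_moves", "data": {
  "increments": [
    {"gripper":0,"delta_pos":[0,-0.99,3.9],"dr":[0,0,0]},
    {"gripper":0,"delta_pos":[0,-0.99,3.9],"dr":[0,0,0]},
    {"gripper":0,"delta_pos":[0,-0.99,3.9],"dr":[0,0,0]},
    {"gripper":0,"delta_pos":[0,-0.99,3.9],"dr":[0,0,0]},
    {"gripper":0,"delta_pos":[0,-0.49,1.9],"dr":[0,0,0]}
  ]
}}

```text
t: 44.05
ee_pos: [434.0, -350.1, 192.1]
orientation: [1.025, 1.314, -1.026]
ft_force: [0.3, 0.1, -0.1]
width: 20.0
```

Emit:
{"op": "apply_moves", "data": {
  "increments": [
    {"gripper":0,"delta_pos":[0,2.5,0.6],"dr":[0,0,0]},
    {"gripper":0,"delta_pos":[0,2.5,0.6],"dr":[0.058,0,0]},
    {"gripper":0,"delta_pos":[0,0,0],"dr":[0,0,0]},
    {"gripper":0,"delta_pos":[0,0,0],"dr":[0,0,0]},
    {"gripper":0,"delta_pos":[0,0,0],"dr":[0,0,0]}
  ]
}}

```text
t: 44.47
ee_pos: [484.8, -344.6, 191.4]
orientation: [1.067, 1.296, -1.067]
ft_force: [-0.3, 0.0, 0.2]
width: 19.7
```

```bash
python3 - <<'E'
from h import *
to(487.4,-347,33,11); bay()
E
```

```text
t 44.4667 tcp [ 484.8 -344.6  191.4] w 19.7 F [-0.3  0.   0.2] q [-0.64  0.43  1.73 -0.    0.99 -0.83]
[[-0.001  0.982  0.191]
 [ 0.001  0.191 -0.982]
 [-1.    -0.001 -0.001]]
tool delta cm [15.84  0.23  0.3 ] rot about x -0.0
in bay [-31.2  -3. ] [ 25.3 127.8] 0.7 z [17. 24. 25.]
```

Emit:
{"op": "apply_moves", "data": {
  "increments": [
    {"gripper":0,"delta_pos":[2,0.23,0.3],"dr":[0,0,0]},
    {"gripper":0,"delta_pos":[4,0,0],"dr":[0,0,0]},
    {"gripper":0,"delta_pos":[4,0,0],"dr":[0,0,0]},
    {"gripper":0,"delta_pos":[3,0,0],"dr":[0,0,0]},
    {"gripper":0,"delta_pos":[1.5,0,0],"dr":[0,0,0]}
  ]
}}

```text
t: 44.93
ee_pos: [485.5, -345.9, 43.4]
orientation: [1.068, 1.299, -1.069]
ft_force: [-0.2, -0.2, -0.3]
width: 19.5
```

Emit:
{"op": "apply_moves", "data": {
  "increments": [
    {"gripper":0,"delta_pos":[0.8,0,0],"dr":[0,0,0]},
    {"gripper":0,"delta_pos":[0.6,0,0],"dr":[0,0,0]},
    {"gripper":0,"delta_pos":[0.3,0,0],"dr":[0,0,0]},
    {"gripper":0,"delta_pos":[0,0,0],"dr":[0,0,0]},
    {"gripper":0,"delta_pos":[0,0,0],"dr":[0,0,0]}
  ]
}}

```text
t: 45.35
ee_pos: [489.0, -348.2, 31.1]
orientation: [1.067, 1.291, -1.067]
ft_force: [0.0, 0.1, -0.6]
width: 19.4
```

Emit:
{"op": "apply_moves", "data": {
  "increments": [
    {"gripper":28,"delta_pos":[0,0,0],"dr":[0,0,0]},
    {"gripper":28,"delta_pos":[0,0,0],"dr":[0,0,0]},
    {"gripper":28,"delta_pos":[0,0,0],"dr":[0,0,0]},
    {"gripper":28,"delta_pos":[0,0,0],"dr":[0,0,0]},
    {"gripper":28,"delta_pos":[0,0,0],"dr":[0,0,0]}
  ]
}}

```text
t: 45.77
ee_pos: [488.5, -347.8, 30.2]
orientation: [1.068, 1.293, -1.068]
ft_force: [0.5, -0.3, -0.1]
width: 24.5
```

Emit:
{"op": "apply_moves", "data": {
  "increments": [
    {"gripper":28,"delta_pos":[-2,0,0],"dr":[0,0,0]},
    {"gripper":45,"delta_pos":[-4,0,0],"dr":[0,0,0]},
    {"gripper":45,"delta_pos":[-4,0,0],"dr":[0,0,0]},
    {"gripper":45,"delta_pos":[-4,0,0],"dr":[0,0,0]},
    {"gripper":45,"delta_pos":[-2.2,0,0],"dr":[0,0,0]}
  ]
}}

```text
t: 46.18
ee_pos: [489.8, -348.7, 196.6]
orientation: [1.067, 1.288, -1.067]
ft_force: [0.7, 0.8, -0.7]
width: 39.5
```

```bash
python3 - <<'E'
from h import *
obs(); bay(); markers('top')
E
```

```text
t 46.1833 tcp [ 489.8 -348.7  196.6] w 39.5 F [ 0.7  0.8 -0.7] q [-0.64  0.43  1.71  0.    1.   -0.83]
[[ 0.004  0.982  0.189]
 [-0.003  0.189 -0.982]
 [-1.     0.004  0.004]]
in bay [-31.4  -2.5] [ 25.5 126.7] 0.5 z [18. 24. 25.]
in bay [ 29.7 -24.8] [88.1 22.2] 89.4 z [22. 24. 25.]
top yellow ctr [555.4 347.4] size [ 21.4 117.9] yaw(cap dir) 101.0 z [16. 26.]
```

Emit:
{"op": "apply_moves", "data": {
  "increments": [
    {"gripper":45,"delta_pos":[0,-2.8,-0.54],"dr":[0,0,0]},
    {"gripper":45,"delta_pos":[0,-2.8,-0.54],"dr":[0,0,0]},
    {"gripper":45,"delta_pos":[0,0.76,-3.93],"dr":[0,0,0]},
    {"gripper":45,"delta_pos":[0,0.76,-3.93],"dr":[0,0,0]},
    {"gripper":45,"delta_pos":[0,0.76,-3.93],"dr":[0,0,0]}
  ]
}}

```text
t: 46.7
ee_pos: [429.7, -226.6, 190.6]
orientation: [1.07, 1.294, -1.071]
ft_force: [0.1, 1.2, -0.3]
width: 39.9
```

Emit:
{"op": "apply_moves", "data": {
  "increments": [
    {"gripper":45,"delta_pos":[0,0.76,-3.93],"dr":[0,0,0]},
    {"gripper":45,"delta_pos":[0,0.76,-3.93],"dr":[0,0,0]},
    {"gripper":45,"delta_pos":[0,0.76,-3.93],"dr":[0,0,0]},
    {"gripper":45,"delta_pos":[0,0.76,-3.93],"dr":[0,0,0]},
    {"gripper":45,"delta_pos":[0,0.76,-3.93],"dr":[0,0,0]}
  ]
}}

```text
t: 47.12
ee_pos: [430.3, -25.7, 190.9]
orientation: [1.067, 1.295, -1.069]
ft_force: [1.2, -0.3, 0.3]
width: 39.6
```

Emit:
{"op": "apply_moves", "data": {
  "increments": [
    {"gripper":45,"delta_pos":[0,0.76,-3.93],"dr":[0,0,0]},
    {"gripper":45,"delta_pos":[0,0.76,-3.93],"dr":[0,0,0]},
    {"gripper":45,"delta_pos":[0,0.76,-3.93],"dr":[0,0,0]},
    {"gripper":45,"delta_pos":[0,0.76,-3.93],"dr":[0,0,0]},
    {"gripper":45,"delta_pos":[0,0.76,-3.93],"dr":[0,0,0]}
  ]
}}

```text
t: 47.53
ee_pos: [430.4, 174.4, 190.9]
orientation: [1.066, 1.294, -1.069]
ft_force: [0.9, 0.4, 0.1]
width: 39.5
```

Emit:
{"op": "apply_moves", "data": {
  "increments": [
    {"gripper":45,"delta_pos":[0,0.76,-3.93],"dr":[0,0,0]},
    {"gripper":45,"delta_pos":[0,0.76,-3.93],"dr":[0,0,0]},
    {"gripper":45,"delta_pos":[0,0.76,-3.93],"dr":[0,0,0]},
    {"gripper":45,"delta_pos":[0,3.5,0.67],"dr":[0,0,0]},
    {"gripper":45,"delta_pos":[0,3.5,0.67],"dr":[0,0,0]}
  ]
}}

```text
t: 47.95
ee_pos: [501.2, 296.1, 190.4]
orientation: [1.06, 1.297, -1.064]
ft_force: [0.1, 0.9, 0.3]
width: 39.4
```

Emit:
{"op": "apply_moves", "data": {
  "increments": [
    {"gripper":45,"delta_pos":[1,3.5,0.67],"dr":[0,0,0]},
    {"gripper":45,"delta_pos":[2,1.5,0.2],"dr":[0,0,0]},
    {"gripper":45,"delta_pos":[1.5,0,0],"dr":[0,0,0]},
    {"gripper":45,"delta_pos":[0,0,0],"dr":[0,0,0]},
    {"gripper":45,"delta_pos":[0,0,0],"dr":[0,0,0]}
  ]
}}

```text
t: 48.37
ee_pos: [552.2, 292.9, 144.8]
orientation: [1.065, 1.295, -1.072]
ft_force: [-0.1, -0.2, 0.2]
width: 39.5
```

```bash
python3 - <<'E'
from h import *
markers('wrist'); to(555,349,17,10.8)
E
```

```text
wrist yellow ctr [555.1 350.4] size [ 19.8 118.8] yaw(cap dir) 100.6 z [20. 22.]
t 48.4167 tcp [552.8 293.4 146.1] w 39.2 F [0.  0.4 0.2] q [0.47 0.53 1.68 0.   0.93 0.28]
[[-0.002  0.982  0.189]
 [-0.001  0.189 -0.982]
 [-1.    -0.002  0.001]]
tool delta cm [12.9   1.3  -5.43] rot about x 0.002
```

Emit:
{"op": "apply_moves", "data": {
  "increments": [
    {"gripper":45,"delta_pos":[0,0.6,-2.7],"dr":[0,0,0]},
    {"gripper":45,"delta_pos":[1,0.7,-2.73],"dr":[0,0,0]},
    {"gripper":45,"delta_pos":[4,0,0],"dr":[0,0,0]},
    {"gripper":45,"delta_pos":[4,0,0],"dr":[0,0,0]},
    {"gripper":45,"delta_pos":[2.5,0,0],"dr":[0,0,0]}
  ]
}}

```text
t: 48.83
ee_pos: [554.8, 349.8, 30.4]
orientation: [1.066, 1.294, -1.067]
ft_force: [-0.7, 0.1, -0.7]
width: 39.1
```

Emit:
{"op": "apply_moves", "data": {
  "increments": [
    {"gripper":45,"delta_pos":[0.7,0,0],"dr":[0,0,0]},
    {"gripper":45,"delta_pos":[0.3,0,0],"dr":[0,0,0]},
    {"gripper":45,"delta_pos":[0,0,0],"dr":[0,0,0]},
    {"gripper":45,"delta_pos":[0,0,0],"dr":[0,0,0]},
    {"gripper":45,"delta_pos":[0,0,0],"dr":[0,0,0]}
  ]
}}

```text
t: 49.25
ee_pos: [557.6, 350.3, 24.4]
orientation: [1.071, 1.292, -1.065]
ft_force: [0.8, -0.7, 0.6]
width: 39.6
```

Emit:
{"op": "apply_moves", "data": {
  "increments": [
    {"gripper":0,"delta_pos":[0,0,0],"dr":[0,0,0]},
    {"gripper":0,"delta_pos":[0,0,0],"dr":[0,0,0]},
    {"gripper":0,"delta_pos":[0,0,0],"dr":[0,0,0]},
    {"gripper":0,"delta_pos":[0,0,0],"dr":[0,0,0]},
    {"gripper":0,"delta_pos":[0,0,0],"dr":[0,0,0]}
  ]
}}

```text
t: 49.67
ee_pos: [556.5, 349.6, 22.6]
orientation: [1.068, 1.293, -1.067]
ft_force: [-1.1, -0.4, 6.4]
width: 20.1
```

```bash
python3 - <<'E'
from h import *
to(458.9,-352,34,11)
E
```

```text
t 49.6667 tcp [556.5 349.6  22.6] w 20.1 F [-1.1 -0.4  6.4] q [ 0.54  0.74  1.64 -0.    0.76  0.35]
[[ 0.001  0.982  0.189]
 [ 0.     0.189 -0.982]
 [-1.     0.001 -0.   ]]
tool delta cm [ -1.17 -22.86  67.05] rot about x -0.002
```

Emit:
{"op": "apply_moves", "data": {
  "increments": [
    {"gripper":0,"delta_pos":[-2,0,0],"dr":[0,0,0]},
    {"gripper":0,"delta_pos":[-4,0,0],"dr":[0,0,0]},
    {"gripper":0,"delta_pos":[-4,0,0],"dr":[0,0,0]},
    {"gripper":0,"delta_pos":[-4,0,0],"dr":[0,0,0]},
    {"gripper":0,"delta_pos":[-3,0,0],"dr":[0,0,0]}
  ]
}}

```text
t: 50.08
ee_pos: [556.8, 349.9, 195.1]
orientation: [1.069, 1.293, -1.066]
ft_force: [1.3, 0.7, -0.4]
width: 19.7
```

Emit:
{"op": "apply_moves", "data": {
  "increments": [
    {"gripper":0,"delta_pos":[0,-3.4,-0.66],"dr":[0,0,0]},
    {"gripper":0,"delta_pos":[0,-3.4,-0.66],"dr":[0,0,0]},
    {"gripper":0,"delta_pos":[0,-3.4,-0.66],"dr":[0,0,0]},
    {"gripper":0,"delta_pos":[0,-1.8,-0.35],"dr":[0,0,0]},
    {"gripper":0,"delta_pos":[0,-0.76,3.93],"dr":[0,0,0]}
  ]
}}

```text
t: 50.5
ee_pos: [430.9, 313.6, 192.2]
orientation: [1.065, 1.297, -1.062]
ft_force: [0.9, 0.2, -0.5]
width: 19.8
```

Emit:
{"op": "apply_moves", "data": {
  "increments": [
    {"gripper":0,"delta_pos":[0,-0.76,3.93],"dr":[0,0,0]},
    {"gripper":0,"delta_pos":[0,-0.76,3.93],"dr":[0,0,0]},
    {"gripper":0,"delta_pos":[0,-0.76,3.93],"dr":[0,0,0]},
    {"gripper":0,"delta_pos":[0,-0.76,3.93],"dr":[0,0,0]},
    {"gripper":0,"delta_pos":[0,-0.76,3.93],"dr":[0,0,0]}
  ]
}}

```text
t: 50.92
ee_pos: [433.3, 107.9, 192.0]
orientation: [1.067, 1.293, -1.067]
ft_force: [0.7, -0.3, -0.3]
width: 19.4
```

Emit:
{"op": "apply_moves", "data": {
  "increments": [
    {"gripper":0,"delta_pos":[0,-0.76,3.93],"dr":[0,0,0]},
    {"gripper":0,"delta_pos":[0,-0.76,3.93],"dr":[0,0,0]},
    {"gripper":0,"delta_pos":[0,-0.76,3.93],"dr":[0,0,0]},
    {"gripper":0,"delta_pos":[0,-0.76,3.93],"dr":[0,0,0]},
    {"gripper":0,"delta_pos":[0,-0.76,3.93],"dr":[0,0,0]}
  ]
}}

```text
t: 51.33
ee_pos: [433.2, -92.5, 192.1]
orientation: [1.068, 1.293, -1.067]
ft_force: [2.0, 0.1, -0.5]
width: 19.5
```

Emit:
{"op": "apply_moves", "data": {
  "increments": [
    {"gripper":0,"delta_pos":[0,-0.76,3.93],"dr":[0,0,0]},
    {"gripper":0,"delta_pos":[0,-0.76,3.93],"dr":[0,0,0]},
    {"gripper":0,"delta_pos":[0,-0.76,3.93],"dr":[0,0,0]},
    {"gripper":0,"delta_pos":[0,-0.76,3.93],"dr":[0,0,0]},
    {"gripper":0,"delta_pos":[0,-0.76,3.93],"dr":[0,0,0]}
  ]
}}

```text
t: 51.75
ee_pos: [433.0, -292.8, 191.9]
orientation: [1.068, 1.293, -1.068]
ft_force: [0.4, -0.1, 0.2]
width: 19.6
```

Emit:
{"op": "apply_moves", "data": {
  "increments": [
    {"gripper":0,"delta_pos":[0,-0.76,3.93],"dr":[0,0,0]},
    {"gripper":0,"delta_pos":[0,-0.3,1.8],"dr":[0,0,0]},
    {"gripper":0,"delta_pos":[0,2.4,0.47],"dr":[0,0,0]},
    {"gripper":0,"delta_pos":[0,0,0],"dr":[0,0,0]},
    {"gripper":0,"delta_pos":[0,0,0],"dr":[0,0,0]}
  ]
}}

```text
t: 52.17
ee_pos: [458.7, -349.2, 191.5]
orientation: [1.068, 1.294, -1.068]
ft_force: [0.4, 0.9, -1.7]
width: 19.8
```

```bash
python3 - <<'E'
from h import *
to(458.9,-351,34,11); d=grab('wrist'); save(d,'wrist10.png')
E
```

```text
t 52.1667 tcp [ 458.7 -349.2  191.5] w 19.8 F [ 0.4  0.9 -1.7] q [-0.67  0.4   1.77  0.    0.97 -0.86]
[[-0.     0.982  0.19 ]
 [ 0.     0.19  -0.982]
 [-1.    -0.    -0.   ]]
tool delta cm [ 1.575e+01 -1.000e-02  1.800e-01] rot about x -0.001
```

View pics/wrist10.png

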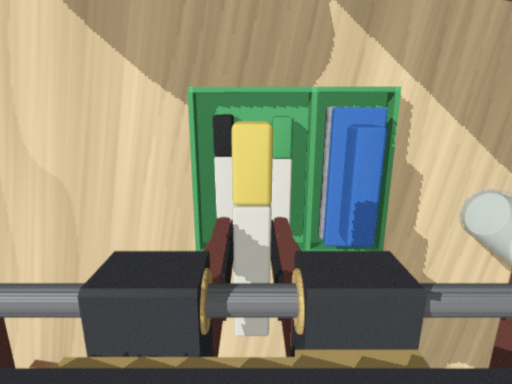

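The yellow-capped marker is centred (252,165) between the black (223,135) and green (283,137) ones. Lowering it in.

Emit:
{"op": "apply_moves", "data": {
  "increments": [
    {"gripper":0,"delta_pos":[2,0,0.18],"dr":[0,0,0]},
    {"gripper":0,"delta_pos":[4,0,0],"dr":[0,0,0]},
    {"gripper":0,"delta_pos":[4,0,0],"dr":[0,0,0]},
    {"gripper":0,"delta_pos":[3,0,0],"dr":[0,0,0]},
    {"gripper":0,"delta_pos":[1.5,0,0],"dr":[0,0,0]}
  ]
}}

```text
t: 52.63
ee_pos: [456.2, -348.4, 43.4]
orientation: [1.068, 1.3, -1.068]
ft_force: [0.3, 0.3, 0.2]
width: 19.8
```

Emit:
{"op": "apply_moves", "data": {
  "increments": [
    {"gripper":0,"delta_pos":[0.6,0,0],"dr":[0,0,0]},
    {"gripper":0,"delta_pos":[0.4,0,0],"dr":[0,0,0]},
    {"gripper":0,"delta_pos":[0.2,0,0],"dr":[0,0,0]},
    {"gripper":0,"delta_pos":[0,0,0],"dr":[0,0,0]},
    {"gripper":0,"delta_pos":[0,0,0],"dr":[0,0,0]}
  ]
}}

```text
t: 53.05
ee_pos: [459.5, -351.4, 36.3]
orientation: [1.067, 1.291, -1.067]
ft_force: [0.9, -0.8, -0.9]
width: 19.5
```

Emit:
{"op": "apply_moves", "data": {
  "increments": [
    {"gripper":32,"delta_pos":[0,0,0],"dr":[0,0,0]},
    {"gripper":32,"delta_pos":[0,0,0],"dr":[0,0,0]},
    {"gripper":32,"delta_pos":[0,0,0],"dr":[0,0,0]},
    {"gripper":32,"delta_pos":[0,0,0],"dr":[0,0,0]},
    {"gripper":32,"delta_pos":[0,0,0],"dr":[0,0,0]}
  ]
}}

```text
t: 53.47
ee_pos: [459.0, -351.0, 35.2]
orientation: [1.068, 1.293, -1.068]
ft_force: [-0.7, 0.2, -0.8]
width: 28.2
```

Emit:
{"op": "apply_moves", "data": {
  "increments": [
    {"gripper":32,"delta_pos":[-2,0,0],"dr":[0,0,0]},
    {"gripper":45,"delta_pos":[-4,0,0],"dr":[0,0,0]},
    {"gripper":45,"delta_pos":[-4,0,0],"dr":[0,0,0]},
    {"gripper":45,"delta_pos":[-4,0,0],"dr":[0,0,0]},
    {"gripper":45,"delta_pos":[-4,0,0],"dr":[0,0,0]}
  ]
}}

```text
t: 53.88
ee_pos: [458.5, -350.6, 216.7]
orientation: [1.068, 1.294, -1.068]
ft_force: [1.5, -0.1, 0.1]
width: 39.7
```

Emit:
{"op": "apply_moves", "data": {
  "increments": [
    {"gripper":45,"delta_pos":[-2,0,0],"dr":[0,0,0]},
    {"gripper":45,"delta_pos":[0,0,0],"dr":[0,0,0]},
    {"gripper":45,"delta_pos":[0,0,0],"dr":[0,0,0]},
    {"gripper":45,"delta_pos":[0,0,0],"dr":[0,0,0]},
    {"gripper":45,"delta_pos":[0,0,0],"dr":[0,0,0]}
  ]
}}

```text
t: 54.3
ee_pos: [458.0, -350.2, 233.1]
orientation: [1.068, 1.297, -1.068]
ft_force: [0.2, -0.6, 0.4]
width: 39.5
```

```bash
python3 - <<'E'
from h import *
obs(); d=bay(); tilt(); a=d['img']; b=load('top')['img']
out=np.vstack([a[60:260], b[80:280]]); cv2.imwrite('pics/final.png',cv2.resize(out[...,::-1],None,fx=1.4,fy=1.4))
E
```

```text
t 54.3 tcp [ 458.  -350.2  233.1] w 39.5 F [ 0.2 -0.6  0.4] q [-0.67  0.35  1.74 -0.    1.06 -0.86]
[[-0.003  0.982  0.189]
 [ 0.002  0.189 -0.982]
 [-1.    -0.002 -0.003]]
in bay [-30.3  -1.7] [ 23.7 126.3] 0.5 z [22. 24. 25.]
in bay [-0.5 -2. ] [128.4  23.1] 88.8 z [20. 24. 25.]
in bay [ 30.7 -24.7] [23.5 86.3] 0.6 z [ 6. 24. 25.]
top 991 n [0.864 0.014 0.504] tilt 59.73 [625.2  -4.  130.3]
side 7 n [0.853 0.007 0.523] tilt 58.5 [629.9 -15.1 125.7]
```

View pics/final.png

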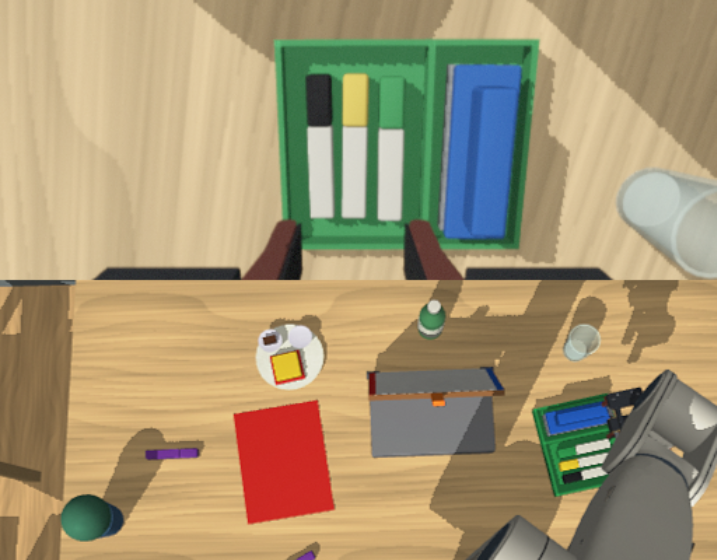

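Wrist half of the picture: all three markers lie flat in the large bay and the wiper stands in the small one. Top half: the mat is empty, the panel is up, and the plate, cup and bottle are in place.

```bash
python3 -c "
from workcell import ctrl; print(ctrl.close_job())"
```

```text
the job is handed in; nothing more can be done
None
```

The job is done and handed in at about 54 s of the 210 s allowed; no verdict was reported.

- **Wipe:** I laid the panel flat and wiped it from the red end to the blue end with the wiper across it. The measured push was about 3.5 to 5.5 N, with the foam squeezed roughly 4 mm. The wiper is back upright in its small bay; it measured level at the right height.
- **Panel:** The first lift stopped at about 57°, so I regripped it and raised it further. After release it held: 59.7° straight away and again at the last check, from the top camera. The side camera read 60.3° and then 58.5°, but from only 7 or 8 points, so I relied on the top camera.
- **Markers:** The black, green and yellow markers lie flat side by side in the large bay (tops at about 24 mm). I saw no orange one. The purple look-alikes were left alone.
- **Other things:** In the last picture the mat is empty and the plate, cup and bottle are where they were. I noticed no knocked marker and no slackened grip. The gripper finished about 20 cm clear, touching nothing.

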